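Shut down the bench air block and strip its push-fit sight tubes

TASK

Shut the red air supply lever fully, then press the green vent button right down, and only then take every amber sight tube out of the blue air block: hold its orange collet ring down while you draw the tube straight up. The tubes are brittle, so grip them lightly (45 N at the most) and put each one down inside the wooden crate, then lay the plywood lid squarely on the crate to keep the dust out. Leave the other things on the bench alone.

Things in the scene. Friction and masses are not known exactly. Their poses are not given: they have to be found in the camera images.
- tube_a: sight tube that starts in port a (may be absent): rigid brittle amber tube, 20 diameter, 80 tall, 70 g, white top end, brass foot flange 28 diameter and 8 high. Origin: centre of the foot's underside; z along the tube to its top. Cracks if the fingers squeeze it with more than 45 N a side.
- tube_b: sight tube that starts in port b (may be absent): rigid brittle amber tube, 20 diameter, 80 tall, 70 g, white top end, brass foot flange 28 diameter and 8 high. Origin: centre of the foot's underside; z along the tube to its top. Cracks if the fingers squeeze it with more than 45 N a side.
- tube_c: sight tube that starts in port c (may be absent): rigid brittle amber tube, 20 diameter, 80 tall, 70 g, white top end, brass foot flange 28 diameter and 8 high. Origin: centre of the foot's underside; z along the tube to its top. Cracks if the fingers squeeze it with more than 45 N a side.
- tube_d: sight tube that starts in port d (may be absent): rigid brittle amber tube, 20 diameter, 80 tall, 70 g, white top end, brass foot flange 28 diameter and 8 high. Origin: centre of the foot's underside; z along the tube to its top. Cracks if the fingers squeeze it with more than 45 N a side.
- port_a (a point): top centre of port a's orange collet ring when up (fixed on the blue 74 x 250 x 42 block). x runs across the row of ports, y along it, z up. Ports are 62 apart; the bore floor is 40 below this point, a seated tube stands 40 above. Ring up: two jaws hold the tube's foot flange. Ring 2.5 mm down or more: jaws clear. They lie 1.5 mm above the flange.
- collet_a (a joint): how far port a's ring is pressed down, 0 to 0.007 m. Ring 54 outside, 32 bore, flat. Sprung up (4 N up, 6 N bottom), stiff to move (150 N s/m). One hand does it: fingertips either side of the tube press the ring 4 mm or more, then close on the tube and draw it up with the ring following; the flange passes the jaws before they shut.
- port_b (a point): top centre of port b's orange collet ring when up (fixed on the blue 74 x 250 x 42 block). x runs across the row of ports, y along it, z up. Ports are 62 apart; the bore floor is 40 below this point, a seated tube stands 40 above. Ring up: two jaws hold the tube's foot flange. Ring 2.5 mm down or more: jaws clear. They lie 1.5 mm above the flange.
- collet_b (a joint): how far port b's ring is pressed down, 0 to 0.007 m. Ring 54 outside, 32 bore, flat. Sprung up (4 N up, 6 N bottom), stiff to move (150 N s/m). One hand does it: fingertips either side of the tube press the ring 4 mm or more, then close on the tube and draw it up with the ring following; the flange passes the jaws before they shut.
- port_c (a point): top centre of port c's orange collet ring when up (fixed on the blue 74 x 250 x 42 block). x runs across the row of ports, y along it, z up. Ports are 62 apart; the bore floor is 40 below this point, a seated tube stands 40 above. Ring up: two jaws hold the tube's foot flange. Ring 2.5 mm down or more: jaws clear. They lie 1.5 mm above the flange.
- collet_c (a joint): how far port c's ring is pressed down, 0 to 0.007 m. Ring 54 outside, 32 bore, flat. Sprung up (4 N up, 6 N bottom), stiff to move (150 N s/m). One hand does it: fingertips either side of the tube press the ring 4 mm or more, then close on the tube and draw it up with the ring following; the flange passes the jaws before they shut.
- port_d (a point): top centre of port d's orange collet ring when up (fixed on the blue 74 x 250 x 42 block). x runs across the row of ports, y along it, z up. Ports are 62 apart; the bore floor is 40 below this point, a seated tube stands 40 above. Ring up: two jaws hold the tube's foot flange. Ring 2.5 mm down or more: jaws clear. They lie 1.5 mm above the flange.
- collet_d (a joint): how far port d's ring is pressed down, 0 to 0.007 m. Ring 54 outside, 32 bore, flat. Sprung up (4 N up, 6 N bottom), stiff to move (150 N s/m). One hand does it: fingertips either side of the tube press the ring 4 mm or more, then close on the tube and draw it up with the ring following; the flange passes the jaws before they shut.
- supply (a joint): red air supply lever on a grey block: 0 open (leaning 0.5 rad from upright to the block's -x side) to 1.0 rad shut (leaning 0.5 rad to +x); it stays where it is left
- supply_tip (a point): end of the supply lever (lever 80 long, pivots about the y axis of its block); the frame turns with the lever: its y axis is the pivot axis, level, and the lever swings shut from this frame's -x side to its +x side
- vent (a joint): green vent button, how far it is pressed: 0 to 0.006 m, 5 N at the bottom, springs back
- vent_top (a point): centre of the vent button's top face (button 32 diameter, in a yellow housing, pressed straight down)
- crate: fixed open wooden crate, outside 152 (x) x 192 (y) x 100 high, walls and floor 6 thick; origin: centre of its underside
- lid: loose flat plywood lid 160 (x) x 200 (y) x 8, 0.3 kg, lying flat on the bench; round knob 28 diameter from 20 to 38 above the underside, on a 16 diameter neck. Origin: centre of the underside. It lies flat on the crate's rim, which it overhangs by 4 all round.
- glue: bystander: glue bottle 48 diameter, 130 tall; origin: underside centre
- peg_a: bystander: bamboo peg 38 diameter, 60 tall; origin: underside centre
- peg_b: bystander: bamboo peg 38 diameter, 75 tall; origin: underside centre
- peg_c: bystander: bamboo peg 38 diameter, 50 tall; origin: underside centre
- driver: bystander: screwdriver lying at the back; origin: underside centre
- nailer: bystander: orange nail gun lying on its side, about 200 x 180 x 45; origin: underside centre
Things that resemble listed ones, but are neither listed nor needed, are in the scene too. Leave any yellow look-alike of the part that bears supply alone.

How it is judged:
By the outcome, as a careful person would: the job done as asked, in the order asked, and still so for the second after the job is handed in, with the robot touching nothing.
Of tube_a, tube_b, tube_c, tube_d only 3 to 4 are there at a start; the rules pass over those that are not, and their reading is None.
At some moment in a run one of lid may be knocked a few centimetres aside while the robot is not near it.
Once in a run the grip may slacken for a moment while it holds something.
It also fails if it takes over 208 s, if anything falls off the work surface, if the arm or the gripper's body presses on something with over 40 N, if the wrist force passes 120 N, or if a joint passes its speed limit or range.

ROBOT

A 6-joint arm with a two-finger parallel gripper is mounted at the origin on the work surface. World frame = base frame: x ahead of the robot, y to its left, z up, the work surface at z = 0. Lengths are in m, angles in degrees, forces in N, time in s.
With the tool pointing down it reaches from about 0.25 to 0.725 m from the base axis. Payload 4 kg.
Tool frame: the origin (TCP) lies at the very end of the fingers, on their centre line; the grasp point (between the pads) lies 19 mm behind it; x points along the fingers, z is the direction in which the jaws open and shut, and the axes are right-handed (so a half turn about x gives the same grasp; the last joint's range is limited). The gripper opens to 85 mm and grips with 20 to 120 N. Pads are 22 mm wide; open, the fingers measure 114 mm over their backs; the gripper's body (76 mm by 85 mm) begins 54 mm behind the grasp point. The pads swing forward as they close: fully open they stand 13 mm farther back than shut.
Start: joints at [65.374, 13.785, 0.286, 76.501, 0, 90], TCP at [0.208, 0.455, 0.231] pointing down, gripper open.
Joint ranges: [-155.79, 155.79], [-60.16, 107.12], [-62.33, 73.08], [-114, 123.19], [-81.49, 82.49], [-180, 180]. Speed limits (degrees/s): [159.86, 159.86, 180, 180, 180, 180].

INTERFACE

Orientations are given as a 3x3 rotation matrix whose columns are the frame's x, y, z axes.
In Python, from workcell import sense, snapshot, close_job, outline_of gives the robot as it stands.
- The arm moves only by the shell command python3 -m inch 'ROWS' [FORCE]. ROWS is JSON, a list of rows, each an object with "grip": the closure, from 0 (fully open) to 1 (shut); "slide": the shift along the tool's x, y, z each as a share of 1 m, from -1 to 1, a list of three; "roll": the turn about the tool's x as a share of 180 degrees, from -1 to 1. In form: [{"grip": grip, "slide": [tx, ty, tz], "roll": roll}, ...]. A call has 1 to 10 rows; each row is the pose to reach, as a shift and turn from the pose commanded when the call began, along the tool's axes at that moment, turning the shorter way round; what a row does not reach only later rows make up. A row lasts 1/10 s, in which the tool goes at most 50 mm and 8.59 degrees, less where a joint would pass 70% of its speed; a pose out of reach is approached as far as the arm can. A call with a number of a shift or a turn outside -1 to 1 is refused whole. A call with a gripper value outside its range is refused whole. The fingers move at their own pace and stop on an object; FORCE is the grip in N (left out, the last holds). Time passes only in rows, so rows that repeat a pose let the fingers close. It gives the time, the measured TCP pose, the force and the opening at its end, in the units of the state.
- sense(): the state, without advancing time (a new reading comes with each control period).
- snapshot(name): name is "scene" or "side" or "wrist"; returns a dict with "image" (420x560x3 uint8, red, green, blue), "camera_matrix" (3x3 intrinsics, pixels), "T" (4x4, takes a point from camera to world coordinates); the wrist camera has in their place "T_tool_cam" (4x4, takes a point from camera to tool coordinates, whose origin is the TCP and whose axes are the tool frame's). Camera axes: x right, y up, looking along -z (the intrinsics and any distortion apply to the point x, -y, -z); pixel columns grow to the right and rows downward; lengths in m; the calibration is good to about 2 mm. A picture is of the moment at which its call begins: read the wrist's pose just before it. There is no depth.
- close_job(): hands the job in, once; it reports no verdict.
Trained networks look in a picture, given as the dict that the camera call returned (one of the last four; its "shot" number tells which), for a name from the list of things; names that differ only in an ending like _2 or _b are one class to them, and where a whole thing is asked for, a point or a joint stands for the part that bears it (a point fixed in the world has none). Each returns a list of dicts, best first, with "score" (0 to 1); they miss things now and then, are a little off and sometimes report something else, mostly with a low value. They report only what shows in the picture. A call takes as long as a camera call. They do not tell look-alikes from the thing itself.
- outline_of(name, picture): "region" (420x560 bool, what is visible of it) and "xy" ([column, row] in pixels, amid what is visible of it).
The state is a dict: "time": time; "joint_positions": joint angles; "qd": joint speeds; "tau": joint torques, N m; "tcp_pos": TCP position; "tool_rot": TCP orientation; "contact_force": force on the tool from outside, world axes, zero at the start; "ft_torque": the same for the moment, N m; "gripper_width": finger opening in m.
Only numpy, scipy, OpenCV 4.12 (cv2) and the standard library are available. Lean on these libraries where they do the work, as an engineer would, in place of code of your own. Each camera call takes 0.05 s, during which the arm holds its last target.

## Working session

There is one attempt and no reset: what is moved stays moved. The work goes in short steps, Python scripts to look and compute and a shell command to move; the robot and the scene stay as the last step left them, time stands still between calls to the robot, and variables do not carry over. Pictures are saved under pics/ and viewed, and the job is handed in when it is done.

```bash
ls; mkdir -p pics; cat > h.py <<'E'
import numpy as np, cv2
from workcell import sense, snapshot, close_job, outline_of
def save(p,n): cv2.imwrite('pics/'+n+'.png',cv2.cvtColor(p['image'],cv2.COLOR_RGB2BGR))
def camT(p,s=None):
    if 'T' in p: return np.array(p['T'])
    W=np.eye(4);W[:3,:3]=np.array(s['tool_rot']);W[:3,3]=s['tcp_pos'];return W@np.array(p['T_tool_cam'])
def ray(p,uv,s=None):
    T=camT(p,s);K=np.array(p['camera_matrix']);d=np.linalg.solve(K,[uv[0],uv[1],1.]);d=np.array([d[0],-d[1],-d[2]])
    return T[:3,3],T[:3,:3]@d
def atz(p,uv,z,s=None):
    o,d=ray(p,uv,s);return o+d*(z-o[2])/d[2]
def proj(p,X,s=None):
    T=camT(p,s);c=np.linalg.inv(T)@np.append(X,1);K=np.array(p['camera_matrix']);q=K@np.array([c[0],-c[1],-c[2]]);return q[:2]/q[2]
def tri(rs):
    A=np.zeros((3,3));b=np.zeros(3)
    for o,d in rs:
        d=d/np.linalg.norm(d);M=np.eye(3)-np.outer(d,d);A+=M;b+=M@o
    return np.linalg.solve(A,b)
E
python3 - <<'E'
from h import *
np.set_printoptions(precision=4,suppress=True)
s=sense();print(s)
for n in ['scene','side','wrist']:
    p=snapshot(n);save(p,n+'0');print(n,p.keys(),p['camera_matrix'],p.get('T',p.get('T_tool_cam')))
E
```

```text
pics
{'time': 0.0, 'joint_positions': array([65.3745, 13.8324,  0.214 , 76.5023, -0.0007, 89.9999]), 'qd': array([ 0.004 ,  0.0565, -0.007 , -0.1355, -0.0104,  0.0805]), 'tau': array([  0.0009, -37.2313,  25.2411,   0.0168,   0.0003,  -0.    ]), 'tcp_pos': array([0.2081, 0.4539, 0.2304]), 'tool_rot': array([[-0.0009, -0.9091,  0.4167],
       [-0.0019,  0.4167,  0.909 ],
       [-1.    , -0.    , -0.0021]]), 'contact_force': array([-0.3974, -0.5264, -0.1046]), 'ft_torque': array([0.014 , 0.0471, 0.0171]), 'gripper_width': 0.08534065202021553}
scene dict_keys(['image', 'camera_matrix', 'T', 'shot']) [[465.8039   0.     274.6087]
 [  0.     465.8039 206.6726]
 [  0.       0.       1.    ]] [[-0.8208 -0.3512  0.4504  1.1174]
 [ 0.5711 -0.4919  0.6572  0.8441]
 [-0.0093  0.7967  0.6043  0.8637]
 [ 0.      0.      0.      1.    ]]
side dict_keys(['image', 'camera_matrix', 'T', 'shot']) [[384.3946   0.     277.2459]
 [  0.     384.3946 208.9626]
 [  0.       0.       1.    ]] [[ 0.9553  0.2202 -0.1974  0.3161]
 [-0.2957  0.7129 -0.6358 -0.6861]
 [ 0.0008  0.6658  0.7462  0.876 ]
 [ 0.      0.      0.      1.    ]]
wrist dict_keys(['image', 'camera_matrix', 'T_tool_cam', 'shot']) [[322.6195   0.     275.877 ]
 [  0.     322.6195 207.4629]
 [  0.       0.       1.    ]] [[-0.0004  0.3146 -0.9492 -0.1417]
 [ 0.0002  0.9492  0.3146  0.0806]
 [ 1.     -0.0001 -0.0004  0.0003]
 [ 0.      0.      0.      1.    ]]
```

View pics/scene0.png

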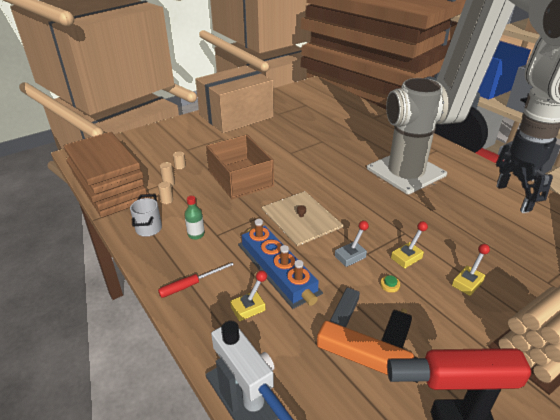

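View pics/side0.png

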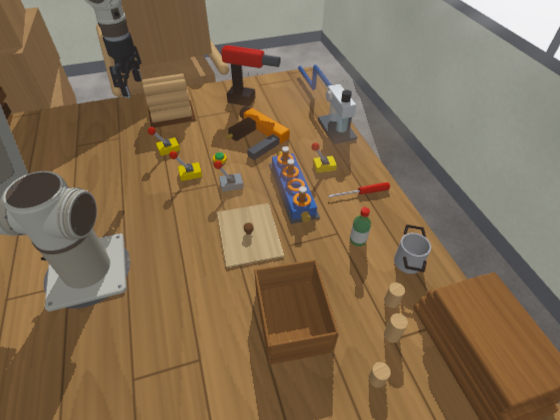

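View pics/wrist0.png

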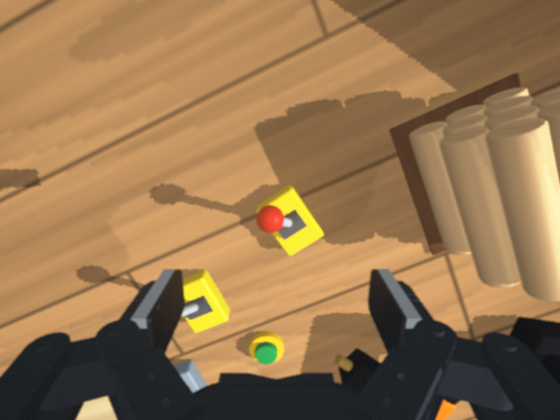

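The scene shows three tubes in the block (white tops around scene (258,225), (284,253), (298,266), with the second port from the far end empty), the grey lever block at (350,250), the button at (391,283), the lid at (303,217) and the crate at (240,163). The other three lever blocks are yellow decoys.

```bash
python3 - <<'E'
from h import *
np.set_printoptions(precision=3,suppress=True)
ps={n:snapshot(n) for n in ['scene','side']}
for name in ['tube_a','collet_a','supply','vent','crate','lid','glue','peg_a']:
    for n,p in ps.items():
        r=outline_of(name,p)
        print(name,n)
        for q in r[:6]:
            m=q['region'];ys,xs=np.nonzero(m)
            print('   ',round(q['score'],2),np.array(q['xy']),m.sum(),(xs.min(),ys.min(),xs.max(),ys.max()),'z0:',atz(ps[n],q['xy'],0.0),)
for n,p in ps.items():
    im=p['image'];x0,y0,x1,y1={'scene':(200,170,420,320),'side':(200,110,350,270)}[n]
    c=im[y0:y1,x0:x1];f=800//c.shape[1] if n=='scene' else 3.7
    c=cv2.resize(c,None,fx=3.6,fy=3.6,interpolation=cv2.INTER_CUBIC);cv2.imwrite(f'pics/{n}1.png',c[:,:,::-1]);
E
```

```text
tube_a scene
    0.75 [301.2 271.3] 160 (np.int64(294), np.int64(260), np.int64(302), np.int64(279)) z0: [0.576 0.172 0.   ]
    0.5 [256.9 226.6] 133 (np.int64(254), np.int64(219), np.int64(262), np.int64(236)) z0: [ 0.57  -0.046  0.   ]
    0.48 [281.8 253.2] 142 (np.int64(280), np.int64(246), np.int64(288), np.int64(264)) z0: [0.577 0.087 0.   ]
tube_a side
    0.69 [302.  193.4] 119 (np.int64(299), np.int64(185), np.int64(306), np.int64(202)) z0: [0.642 0.1   0.   ]
    0.42 [282.4 153.1] 79 (np.int64(283), np.int64(146), np.int64(288), np.int64(160)) z0: [0.643 0.306 0.   ]
collet_a scene
    0.63 [269.9 248.4] 161 (np.int64(261), np.int64(240), np.int64(280), np.int64(253)) z0: [0.592 0.053 0.   ]
    0.63 [284.  264.5] 114 (np.int64(275), np.int64(255), np.int64(294), np.int64(268)) z0: [0.598 0.126 0.   ]
    0.53 [288.3 279.3] 181 (np.int64(287), np.int64(268), np.int64(309), np.int64(283)) z0: [0.62  0.176 0.   ]
    0.49 [255.4 237.4] 153 (np.int64(248), np.int64(228), np.int64(268), np.int64(240)) z0: [ 0.6   -0.009  0.   ]
collet_a side
    0.61 [296.8 200.7] 101 (np.int
[... 2573 characters left out ...]
.   ]
    0.57 [180.1 157.3] 162 (np.int64(173), np.int64(152), np.int64(184), np.int64(168)) z0: [ 0.582 -0.532  0.   ]
    0.56 [271.8 247.3] 169 (np.int64(262), np.int64(240), np.int64(280), np.int64(253)) z0: [0.586 0.052 0.   ]
    0.22 [282.1 252.8] 150 (np.int64(280), np.int64(245), np.int64(288), np.int64(264)) z0: [0.575 0.087 0.   ]
peg_a side
    0.74 [392.8 326.7] 467 (np.int64(385), np.int64(313), np.int64(407), np.int64(341)) z0: [ 0.701 -0.383  0.   ]
    0.65 [376.3 373.5] 399 (np.int64(370), np.int64(362), np.int64(389), np.int64(386)) z0: [ 0.613 -0.47   0.   ]
    0.61 [394.8 294.1] 379 (np.int64(384), np.int64(281), np.int64(404), np.int64(306)) z0: [ 0.748 -0.306 -0.   ]
```

```bash
python3 -c "
import cv2
for n in ['scene1','side1']: print(cv2.imread('pics/'+n+'.png').shape)"
```

```text
(540, 792, 3)
(576, 540, 3)
```

View pics/scene1.png

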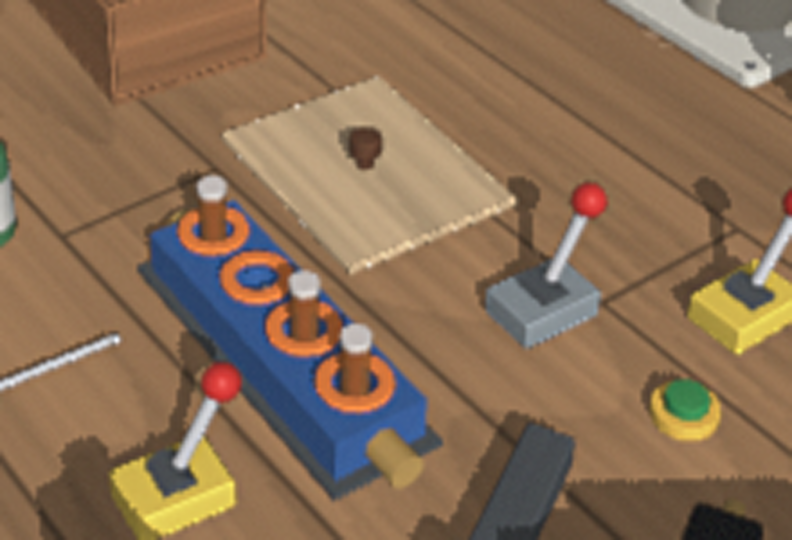

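View pics/side1.png

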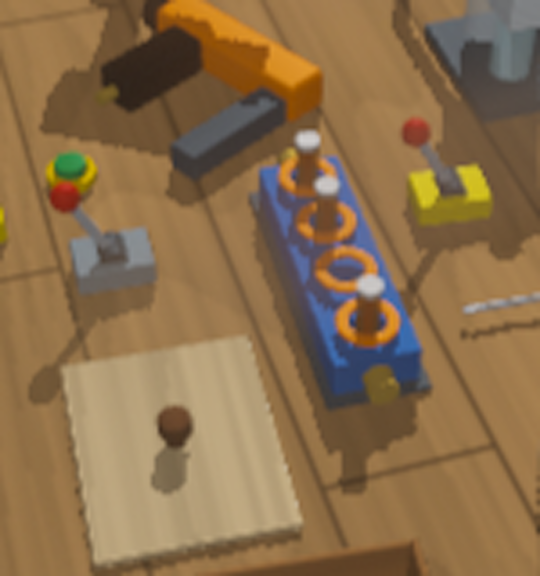

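```bash
python3 - <<'E'
from h import *
np.set_printoptions(precision=4,suppress=True)
A=snapshot('scene');B=snapshot('side')
f=lambda c:(200+c[0]/3.6-.4,170+c[1]/3.6-.4)
g=lambda c:(200+c[0]/3.6-.4,110+c[1]/3.6-.4)
P={'tube1':((211,188),(370,287)),'tube3':((304,285),(326,187)),'tube4':((356,339),(307,140)),'ball':((590,200),(65,196)),'vent':((687,396),(70,162)),
'ring2':((258,277),(346,269)),'knob':((365,142),(175,422)),
'lidc1':((222,133),(301,527)),'lidc2':((377,78),(98,565)),'lidc3':((515,202),(62,368)),'lidc4':((352,271),(248,337)),'blk top near-r':((427,400),(262,172))}
for k,(a,b) in P.items():
    X=tri([ray(A,f(a)),ray(B,g(b))]);print(k,X,'res',np.abs(proj(A,X)-f(a)).max(),np.abs(proj(B,X)-g(b)).max())
for n,p,(x0,y0,x1,y1),k in [('scene2',A,(200,125,290,205),8),('side2',B,(245,250,345,370),5)]:
    c=cv2.resize(p['image'][y0:y1,x0:x1],None,fx=k,fy=k,interpolation=cv2.INTER_CUBIC);cv2.imwrite(f'pics/{n}.png',c[:,:,::-1])
E
```

```text
tube1 [0.6147 0.0333 0.0914] res 0.045717746164541495 0.04172931753350895
tube3 [0.6198 0.1576 0.091 ] res 0.14346789025012185 0.1135496024371605
tube4 [0.6232 0.2207 0.092 ] res 0.1656485530031091 0.12179169163067627
ball [0.4034 0.2073 0.0956] res 0.13735090459562116 0.11606730473417315
vent [0.4262 0.339  0.0205] res 0.0004268894149959124 0.00030417426407325365
ring2 [0.6173 0.0962 0.0516] res 0.19196275397132467 0.16213144237531196
knob [ 0.4409 -0.0066  0.0314] res 0.09244193561818292 0.09538394315464416
lidc1 [ 0.5107 -0.1136  0.0054] res 0.11279619063475366 0.12471812004451976
lidc2 [ 0.3554 -0.1011  0.0054] res 0.32806064164111604 0.3895561397283416
lidc3 [0.3691 0.099  0.0047] res 0.020405121080102617 0.019515909953042865
lidc4 [0.5267 0.0883 0.0042] res 0.5456337736566184 0.48312588191424766
blk top near-r [0.5883 0.2516 0.0394] res 0.7507743629960828 0.5408995890387587
```

View pics/scene2.png

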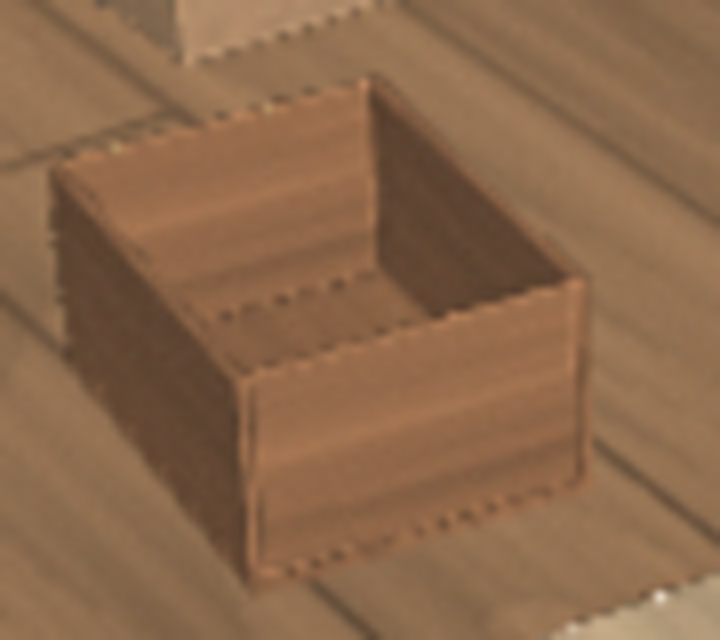

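View pics/side2.png

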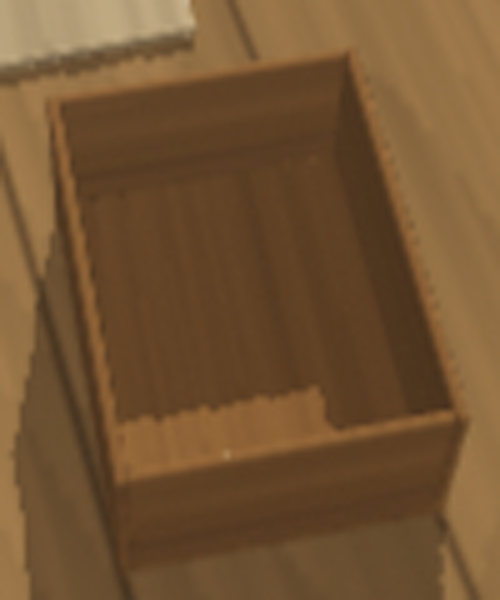

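```bash
python3 - <<'E'
from h import *
np.set_printoptions(precision=4,suppress=True)
A=snapshot('scene');B=snapshot('side')
f=lambda c:(200+c[0]/8-.45,125+c[1]/8-.45)
g=lambda c:(245+c[0]/5-.4,250+c[1]/5-.4)
P=[((242,378),(348,52)),((585,278),(50,102)),((372,78),(118,480)),((50,170),(465,415))]
C=[]
for a,b in P:
    X=tri([ray(A,f(a)),ray(B,g(b))]);C.append(X);print(X,np.abs(proj(A,X)-f(a)).max())
C=np.array(C);print('crate c',C.mean(0));
d=(C[0]-C[3])+(C[1]-C[2]);e=C[0]-C[1]+C[3]-C[2];print('yaw',np.degrees(np.arctan2(-d[0],d[1])),np.degrees(np.arctan2(e[1],e[0])),np.linalg.norm(d)/2,np.linalg.norm(e)/2)
for n,p,(x0,y0,x1,y1),k in [('scene3',A,(325,215,405,300),7),('side3',B,(205,145,255,195),11)]:
    c=cv2.resize(p['image'][y0:y1,x0:x1],None,fx=k,fy=k,interpolation=cv2.INTER_CUBIC);cv2.imwrite(f'pics/{n}.png',c[:,:,::-1])
E
```

```text
[ 0.5582 -0.2088  0.0992] 0.007862402625022469
[ 0.4124 -0.1932  0.0989] 0.18746061537501646
[ 0.3931 -0.379   0.0998] 0.20764562889576155
[ 0.5407 -0.3941  0.0971] 0.09107111281656444
crate c [ 0.4761 -0.2938  0.0987]
yaw -5.662332564135114 -5.998815961662281 0.18646706307493716 0.14750726601970732
```

View pics/scene3.png

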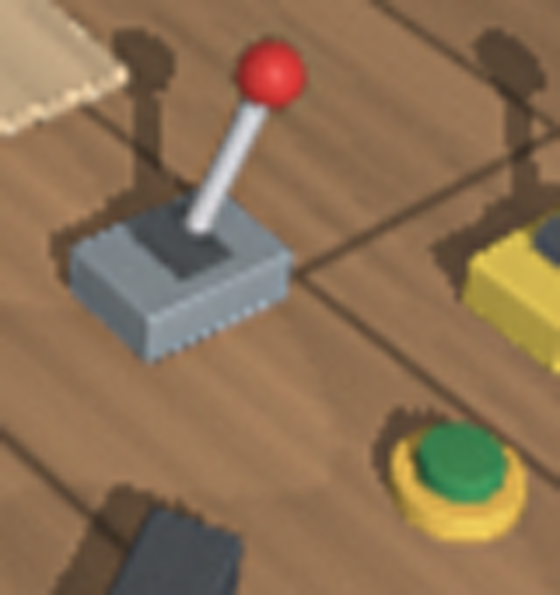

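View pics/side3.png

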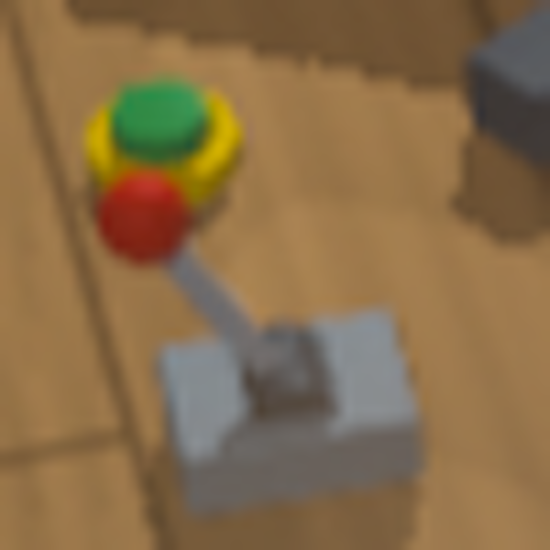

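```bash
cat >> h.py <<'E'
def plan(target,zdir=None):
    "tool-frame shift (and roll share) to world target from measured pose"
    s=sense();R=np.array(s['tool_rot']);d=R.T@(np.array(target)-s['tcp_pos'])
    r=None
    if zdir is not None:
        z=R.T@np.array([zdir[0],zdir[1],0.]);a=np.degrees(np.arctan2(-z[1],z[2]))
        a=(a+90)%180-90; r=a/180
    print('tcp',np.round(s['tcp_pos'],4),'slide',np.round(d,4),'roll',r,'q6',s['joint_positions'][5],'F',np.round(s['contact_force'],1),'w',round(s['gripper_width'],4))
E
python3 - <<'E'
from h import *
np.set_printoptions(precision=4,suppress=True)
A=snapshot('scene');B=snapshot('side')
f=lambda c:(325+c[0]/7-.45,215+c[1]/7-.45)
g=lambda c:(205+c[0]/11-.45,145+c[1]/11-.45)
for k,a,b in [('hh',(150,315),(393,312)),('lh',(292,255),(160,352)),('hl',(75,262),(415,438)),('ball',(271,74),(144,217)),('vent',(462,455),(158,118)),('slot',(185,238),(290,370))]:
    X=tri([ray(A,f(a)),ray(B,g(b))]);print(k,X,np.abs(proj(A,X)-f(a)).max())
plan([.375,.207,.25],[0.06,1])
E
```

```text
hh [0.4723 0.2247 0.0249] 0.39751596774431164
lh [0.4042 0.2299 0.0227] 0.10359833070106106
hl [0.4682 0.18   0.0158] 0.08626360291634683
ball [0.4033 0.2065 0.0952] 0.09118552867568042
vent [0.4249 0.3379 0.0189] 0.1578297575210854
slot [0.4373 0.2046 0.0297] 0.39262720529882245
tcp [0.2083 0.4545 0.2313] slide [-0.0187 -0.2546 -0.1556] roll -0.11773232981404047 q6 89.99989072846783 F [-1.1 -0.4 -1. ] w 0.0853
```

```bash
python3 -m inch '[{"grip":1,"slide":[0,-0.25,-0.155],"roll":-0.118},{"grip":1,"slide":[0,-0.25,-0.155],"roll":-0.118},{"grip":1,"slide":[0,-0.25,-0.155],"roll":-0.118},{"grip":1,"slide":[0,-0.25,-0.155],"roll":-0.118},{"grip":1,"slide":[0,-0.25,-0.155],"roll":-0.118},{"grip":1,"slide":[0,-0.25,-0.155],"roll":-0.118},{"grip":1,"slide":[0,-0.25,-0.155],"roll":-0.118},{"grip":1,"slide":[0,-0.25,-0.155],"roll":-0.118},{"grip":1,"slide":[0,-0.25,-0.155],"roll":-0.118}]' 30
python3 - <<'E'
from h import *
np.set_printoptions(precision=4,suppress=True)
s=sense();print(s['tool_rot'])
plan([.368,.210,.075],[0.077,1])
p=snapshot('wrist');save(p,'w1')
E
```

```text
time: 2.25
tcp_pos: [0.3707, 0.21, 0.2313]
tool_rot: [[-0.0, -0.998, 0.059], [0.0, 0.059, 0.998], [-1.0, 0.0, 0.0]]
contact_force: [0.9, -0.2, 0.7]
gripper_width: -0.0004
[[-0.0003 -0.9983  0.0585]
 [ 0.0005  0.0585  0.9983]
 [-1.      0.0003  0.0004]]
tcp [0.3707 0.21   0.2313] slide [ 0.1563  0.0026 -0.0003] roll 0.005814905958220607 q6 32.871065690989646 F [ 0.9 -0.2  0.7] w -0.0004
```

View pics/w1.png

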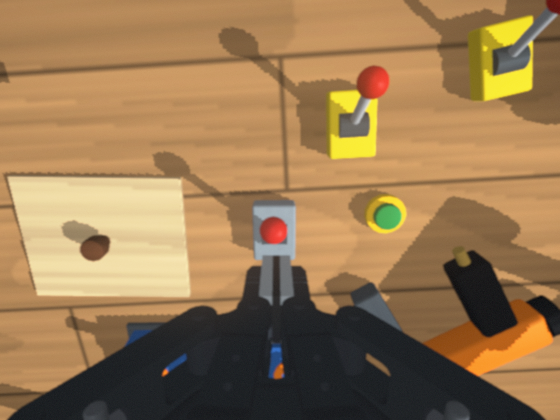

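```bash
python3 - <<'E'
from h import *
np.set_printoptions(precision=4,suppress=True)
s=sense();p=snapshot('wrist')
for X in [[.4033,.2065,.0952],[.425,.338,.0195],[.4409,-.0066,.0314],[.370,.21,.075]]: print(X,proj(p,np.array(X),s))
print(atz(p,(273,231),.0955,s),atz(p,(388,216),.02,s),atz(p,(96,246),.034,s))
E
```

```text
[0.4033, 0.2065, 0.0952] [273.3037 229.4456]
[0.425, 0.338, 0.0195] [387.5118 216.0531]
[0.4409, -0.0066, 0.0314] [ 92.797  248.3471]
[0.37, 0.21, 0.075] [275.0262 188.9318]
[0.4047 0.2061 0.0955] [0.4248 0.3384 0.02  ] [ 0.437  -0.0005  0.034 ]
```

```bash
python3 -m inch '[{"grip":1,"slide":[0.05,0.003,0],"roll":0.006},{"grip":1,"slide":[0.1,0.003,0],"roll":0.006},{"grip":1,"slide":[0.13,0.003,0],"roll":0.006},{"grip":1,"slide":[0.156,0.003,0],"roll":0.006},{"grip":1,"slide":[0.156,0.003,0],"roll":0.006},{"grip":1,"slide":[0.156,0.003,0],"roll":0.006}]'
python3 -m inch '[{"grip":1,"slide":[0,-0.008,0],"roll":0},{"grip":1,"slide":[0,-0.016,0],"roll":0},{"grip":1,"slide":[0,-0.024,0],"roll":0},{"grip":1,"slide":[0,-0.032,0],"roll":0},{"grip":1,"slide":[0,-0.04,0],"roll":0},{"grip":1,"slide":[0,-0.048,0],"roll":0},{"grip":1,"slide":[0,-0.054,0],"roll":0},{"grip":1,"slide":[0,-0.06,0],"roll":0},{"grip":1,"slide":[0,-0.065,0],"roll":0},{"grip":1,"slide":[0,-0.07,0],"roll":0}]'
```

```text
time: 2.95
tcp_pos: [0.3675, 0.2106, 0.0755]
tool_rot: [[-0.001, -0.997, 0.075], [-0.0, 0.075, 0.997], [-1.0, 0.001, -0.0]]
contact_force: [-0.2, 0.4, -0.1]
gripper_width: 0.0002
time: 3.95
tcp_pos: [0.4379, 0.204, 0.075]
tool_rot: [[-0.001, -0.997, 0.078], [-0.0, 0.078, 0.997], [-1.0, 0.001, -0.0]]
contact_force: [-1.0, -0.0, -0.9]
gripper_width: 0.0
```

```bash
python3 -m inch '[{"grip":1,"slide":[0,-0.005,0],"roll":0},{"grip":1,"slide":[0,-0.008,0],"roll":0},{"grip":1,"slide":[0,-0.011,0],"roll":0},{"grip":1,"slide":[0,-0.014,0],"roll":0},{"grip":1,"slide":[0,-0.014,0],"roll":0}]'
python3 - <<'E'
from h import *
p=snapshot('scene');c=cv2.resize(p['image'][190:310,310:430],None,fx=5,fy=5,interpolation=cv2.INTER_CUBIC);cv2.imwrite('pics/s4.png',c[:,:,::-1])
E
```

```text
time: 4.45
tcp_pos: [0.4519, 0.203, 0.0753]
tool_rot: [[-0.0, -0.997, 0.078], [-0.0, 0.078, 0.997], [-1.0, 0.0, -0.0]]
contact_force: [-0.3, -0.1, 0.1]
gripper_width: -0.0002
```

View pics/s4.png

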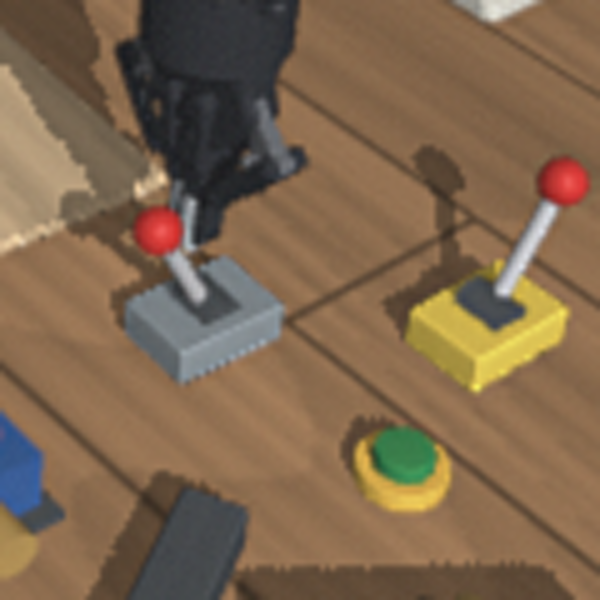

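The lever now leans to +x with its ball at about (158,230) in the crop. I'll push on until the stop shows up as force.

```bash
for i in 1 ; do python3 -m inch '[{"grip":1,"slide":[0,-0.004,0],"roll":0},{"grip":1,"slide":[0,-0.008,0],"roll":0},{"grip":1,"slide":[0,-0.008,0],"roll":0}]' ; done
```

```text
time: 4.8
tcp_pos: [0.4526, 0.2028, 0.0748]
tool_rot: [[-0.014, -0.997, 0.076], [0.002, 0.076, 0.997], [-1.0, 0.014, 0.001]]
contact_force: [-18.1, 2.5, 13.2]
gripper_width: 0.0004
```

```bash
python3 -m inch '[{"grip":1,"slide":[0,-0.004,0],"roll":0},{"grip":1,"slide":[0,-0.004,0],"roll":0}]'
```

```text
time: 5.0
tcp_pos: [0.4528, 0.2028, 0.0747]
tool_rot: [[-0.021, -0.997, 0.074], [0.003, 0.074, 0.997], [-1.0, 0.022, 0.001]]
contact_force: [-27.3, 4.2, 20.4]
gripper_width: -0.0002
```

Hard stop reached (27 N, no further travel). Now backing off and moving over the vent button.

```bash
python3 -m inch '[{"grip":1,"slide":[0,0.025,0],"roll":0},{"grip":1,"slide":[-0.05,0.03,0],"roll":0},{"grip":1,"slide":[-0.07,0.03,0],"roll":0},{"grip":1,"slide":[-0.07,0.03,0.05],"roll":0},{"grip":1,"slide":[-0.07,0.03,0.1],"roll":0},{"grip":1,"slide":[-0.07,0.03,0.135],"roll":0},{"grip":1,"slide":[-0.07,0.03,0.135],"roll":0},{"grip":1,"slide":[-0.07,0.03,0.135],"roll":0}]'
python3 - <<'E'
from h import *
plan([.425,.338,.03])
A=snapshot('scene');B=snapshot('side');s=sense();W=snapshot('wrist')
save(W,'w5')
for n,P,k in (('scene',A,7),('side',B,7)):
    x0,y0=(320,210) if n=='scene' else (200,130)
    cv2.imwrite(f'pics/{n}5.png',cv2.resize(P['image'][y0:y0+80,x0:x0+90],None,fx=k,fy=k,interpolation=cv2.INTER_CUBIC)[:,:,::-1])
E
```

```text
time: 5.8
tcp_pos: [0.4442, 0.3396, 0.1451]
tool_rot: [[0.0, -0.997, 0.076], [-0.001, 0.076, 0.997], [-1.0, -0.0, -0.001]]
contact_force: [0.6, -1.1, 0.0]
gripper_width: 0.0003
tcp [0.4442 0.3396 0.1451] slide [ 0.1151  0.0191 -0.003 ] roll None q6 41.78810654531745 F [ 0.6 -1.1  0. ] w 0.0003
```

View pics/scene5.png

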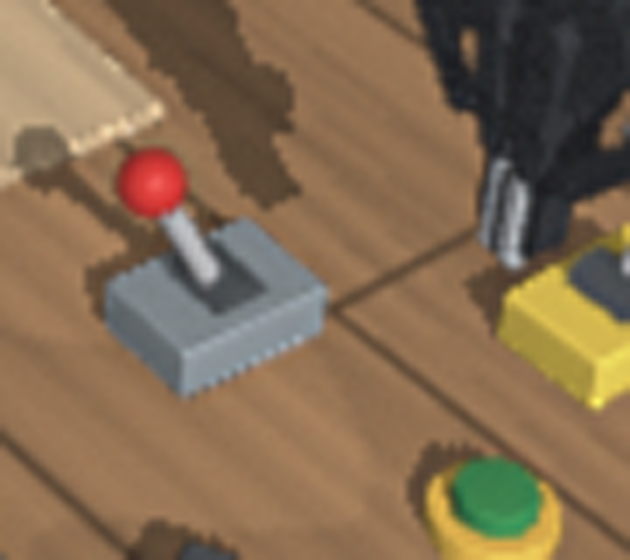

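View pics/w5.png

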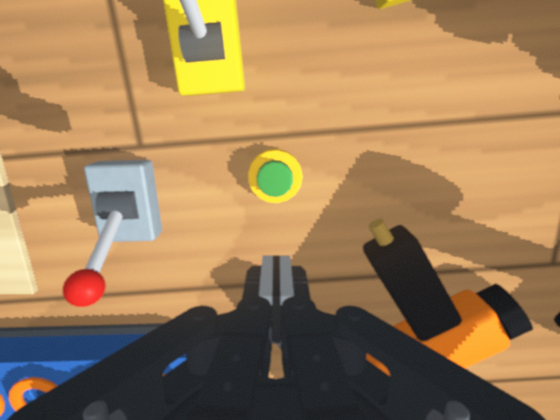

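The lever leans +x and the button is at wrist pixel (275,179), consistent with (0.425, 0.338).

```bash
python3 - <<'E'
from h import *
s=sense();W=snapshot('wrist');print(atz(W,(275,179),.02,s))
E
python3 -m inch '[{"grip":1,"slide":[0,0.019,-0.003],"roll":0},{"grip":1,"slide":[0.05,0.019,-0.003],"roll":0},{"grip":1,"slide":[0.09,0.019,-0.003],"roll":0},{"grip":1,"slide":[0.115,0.019,-0.003],"roll":0},{"grip":1,"slide":[0.115,0.019,-0.003],"roll":0},{"grip":1,"slide":[0.115,0.019,-0.003],"roll":0}]'
python3 -m inch '[{"grip":1,"slide":[0.005,0,0],"roll":0},{"grip":1,"slide":[0.01,0,0],"roll":0},{"grip":1,"slide":[0.015,0,0],"roll":0},{"grip":1,"slide":[0.015,0,0],"roll":0},{"grip":1,"slide":[0.015,0,0],"roll":0}]'
```

```text
[0.42685722 0.33868798 0.02      ]
time: 6.6
tcp_pos: [0.4255, 0.3369, 0.0308]
tool_rot: [[-0.0, -0.997, 0.079], [-0.0, 0.079, 0.997], [-1.0, 0.0, -0.0]]
contact_force: [-0.4, 0.6, 0.8]
gripper_width: -0.0002
time: 7.1
tcp_pos: [0.4266, 0.3385, 0.0165]
tool_rot: [[0.003, -0.997, 0.078], [0.002, 0.078, 0.997], [-1.0, -0.003, 0.002]]
contact_force: [2.2, 0.2, 4.9]
gripper_width: 0.0002
```

```bash
python3 -m inch '[{"grip":1,"slide":[0.004,0,0],"roll":0},{"grip":1,"slide":[0.008,0,0],"roll":0},{"grip":1,"slide":[0.008,0,0],"roll":0},{"grip":1,"slide":[0.008,0,0],"roll":0}]'
```

```text
time: 7.5
tcp_pos: [0.4269, 0.3387, 0.0152]
tool_rot: [[0.006, -0.997, 0.078], [0.004, 0.078, 0.997], [-1.0, -0.005, 0.004]]
contact_force: [-9.8, -10.0, 49.1]
gripper_width: 0.0001
```

```bash
python3 -m inch '[{"grip":1,"slide":[-0.05,0,0],"roll":0},{"grip":1,"slide":[-0.1,0,0],"roll":0},{"grip":0.62,"slide":[-0.15,0,0],"roll":0},{"grip":0.62,"slide":[-0.2,0,0],"roll":0}]'
python3 - <<'E'
from h import *
plan([.6232,.2207,.21],[.999,-.045])
E
```

```text
time: 7.9
tcp_pos: [0.4241, 0.337, 0.2089]
tool_rot: [[-0.002, -0.997, 0.078], [-0.001, 0.078, 0.997], [-1.0, 0.001, -0.001]]
contact_force: [1.0, 0.8, 0.5]
gripper_width: 0.0282
tcp [0.4241 0.337  0.2089] slide [-0.0013 -0.2075 -0.1005] roll 0.4895760295669646 q6 42.915057142345695 F [1.  0.8 0.5] w 0.0282
```

```bash
python3 -m inch '[{"grip":0.62,"slide":[0,-0.207,-0.1],"roll":0.49},{"grip":0.62,"slide":[0,-0.207,-0.1],"roll":0.49},{"grip":0.62,"slide":[0,-0.207,-0.1],"roll":0.49},{"grip":0.62,"slide":[0,-0.207,-0.1],"roll":0.49},{"grip":0.62,"slide":[0,-0.207,-0.1],"roll":0.49},{"grip":0.62,"slide":[0,-0.207,-0.1],"roll":0.49},{"grip":0.62,"slide":[0,-0.207,-0.1],"roll":0.49},{"grip":0.62,"slide":[0,-0.207,-0.1],"roll":0.49},{"grip":0.62,"slide":[0,-0.207,-0.1],"roll":0.49},{"grip":0.62,"slide":[0,-0.207,-0.1],"roll":0.49}]'
python3 - <<'E'
from h import *
plan([.6232,.2207,.21],[.999,-.045])
s=sense();W=snapshot('wrist');save(W,'w6')
for X in ([.6147,.0333,.0915],[.6198,.1576,.0915],[.6232,.2207,.0915]): print(proj(W,np.array(X),s))
E
```

```text
time: 8.9
tcp_pos: [0.6229, 0.2216, 0.2062]
tool_rot: [[-0.003, 0.013, 1.0], [-0.001, 1.0, -0.013], [-1.0, -0.001, -0.003]]
contact_force: [0.5, -0.3, 0.0]
gripper_width: 0.0324
tcp [0.6229 0.2216 0.2062] slide [-0.0038 -0.0009  0.0003] roll 0.010101021030971916 q6 110.33471076801712 F [ 0.5 -0.3  0. ] w 0.0324
[270.1262509  379.40342882]
[273.22083313 271.06113238]
[276.10850706 203.97150845]
```

View pics/w6.png

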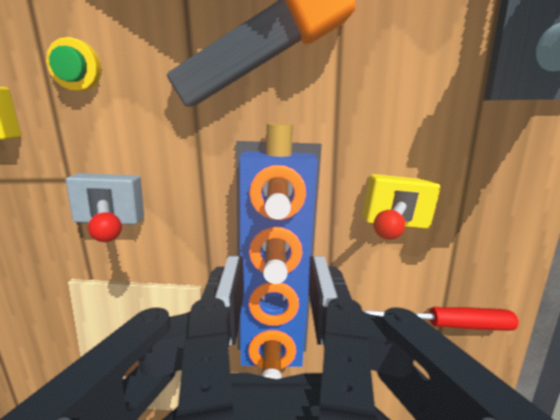

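```bash
python3 -m inch '[{"grip":0.62,"slide":[0,-0.0015,0.001],"roll":0.01},{"grip":0.62,"slide":[0.04,-0.0015,0.001],"roll":0.01},{"grip":0.62,"slide":[0.08,-0.0015,0.001],"roll":0.01},{"grip":0.62,"slide":[0.11,-0.0015,0.001],"roll":0.01},{"grip":0.62,"slide":[0.14,-0.0015,0.001],"roll":0.01},{"grip":0.62,"slide":[0.145,-0.0015,0.001],"roll":0.01},{"grip":0.62,"slide":[0.145,-0.0015,0.001],"roll":0.01}]'
python3 - <<'E'
from h import *
plan([.6237,.2202,.0515],[.999,-.045])
s=sense();W=snapshot('wrist');save(W,'w7');A=snapshot('scene');
cv2.imwrite('pics/s7.png',cv2.resize(A['image'][200:310,230:340],None,fx=5,fy=5,interpolation=cv2.INTER_CUBIC)[:,:,::-1])
E
```

```text
time: 9.65
tcp_pos: [0.6237, 0.2199, 0.0611]
tool_rot: [[-0.003, 0.038, 0.999], [-0.001, 0.999, -0.038], [-1.0, -0.001, -0.003]]
contact_force: [0.7, 0.2, 0.7]
gripper_width: 0.0321
tcp [0.6237 0.2199 0.0611] slide [0.0096 0.0003 0.    ] roll 0.0023875497268272105 q6 111.56877079809932 F [0.7 0.2 0.7] w 0.0321
```

View pics/w7.png

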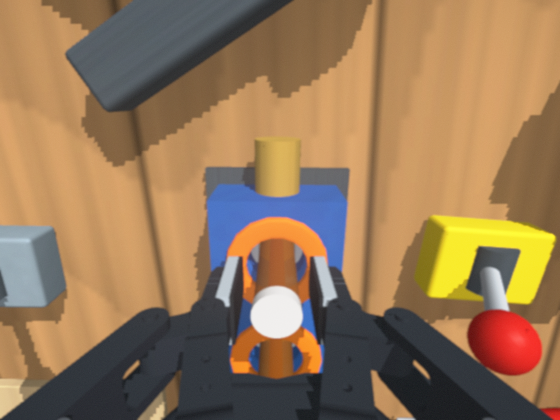

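View pics/s7.png

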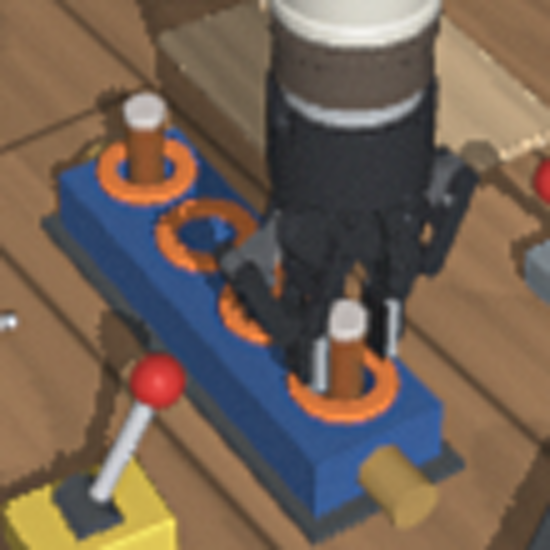

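The tube is centred between the fingers (tube top at (277,313), pads at about (238) and (316)). Next I press the ring.

```bash
python3 -m inch '[{"grip":0.62,"slide":[0.005,0,0],"roll":0},{"grip":0.62,"slide":[0.01,0,0],"roll":0},{"grip":0.62,"slide":[0.01,0,0],"roll":0},{"grip":0.62,"slide":[0.01,0,0],"roll":0}]'
python3 -m inch '[{"grip":0.62,"slide":[0.002,0,0],"roll":0},{"grip":0.62,"slide":[0.003,0,0],"roll":0},{"grip":0.62,"slide":[0.003,0,0],"roll":0}]'
python3 -m inch '[{"grip":0.62,"slide":[0.002,0,0],"roll":0},{"grip":0.62,"slide":[0.003,0,0],"roll":0},{"grip":0.62,"slide":[0.003,0,0],"roll":0}]'
```

```text
time: 10.15
tcp_pos: [0.6258, 0.2207, 0.0535]
tool_rot: [[0.003, 0.038, 0.999], [0.001, 0.999, -0.038], [-1.0, 0.001, 0.003]]
contact_force: [0.8, 0.4, 2.8]
gripper_width: 0.0323
time: 10.45
tcp_pos: [0.6258, 0.2206, 0.0506]
tool_rot: [[0.003, 0.039, 0.999], [0.001, 0.999, -0.039], [-1.0, 0.001, 0.003]]
contact_force: [1.5, 0.1, 4.6]
gripper_width: 0.0322
time: 10.75
tcp_pos: [0.6259, 0.2206, 0.0476]
tool_rot: [[0.003, 0.039, 0.999], [0.001, 0.999, -0.039], [-1.0, 0.001, 0.003]]
contact_force: [1.9, 0.8, 5.0]
gripper_width: 0.0323
```

```bash
python3 -m inch '[{"grip":0.62,"slide":[0.001,0,-0.001],"roll":0},{"grip":0.62,"slide":[0.002,0,-0.002],"roll":0},{"grip":0.62,"slide":[0.002,0,-0.002],"roll":0}]'
python3 - <<'E'
from h import *
s=sense();W=snapshot('wrist');save(W,'w8');A=snapshot('scene');
cv2.imwrite('pics/s8.png',cv2.resize(A['image'][200:310,230:340],None,fx=5,fy=5,interpolation=cv2.INTER_CUBIC)[:,:,::-1])
E
```

```text
time: 11.05
tcp_pos: [0.6257, 0.2207, 0.0465]
tool_rot: [[0.007, 0.039, 0.999], [0.001, 0.999, -0.039], [-1.0, 0.001, 0.007]]
contact_force: [4.9, -0.5, 5.9]
gripper_width: 0.0322
```

View pics/w8.png

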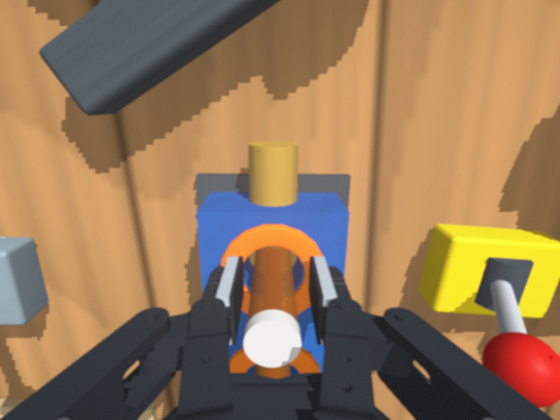

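View pics/s8.png

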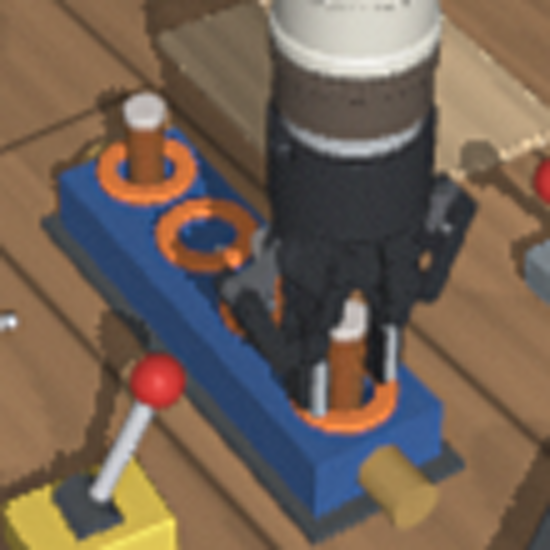

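```bash
python3 -m inch '[{"grip":0.7,"slide":[0,0,0.001],"roll":0},{"grip":0.75,"slide":[0,0,0.001],"roll":0},{"grip":0.8,"slide":[0,0,0.001],"roll":0},{"grip":0.9,"slide":[0,0,0.001],"roll":0},{"grip":0.9,"slide":[0,0,0.001],"roll":0}]' 32
```

```text
time: 11.65
tcp_pos: [0.625, 0.2208, 0.0471]
tool_rot: [[0.004, 0.038, 0.999], [0.001, 0.999, -0.038], [-1.0, 0.002, 0.004]]
contact_force: [-1.0, -0.5, 11.5]
gripper_width: 0.019
```

```bash
python3 -m inch '[{"grip":0.9,"slide":[-0.05,0,0],"roll":0},{"grip":0.9,"slide":[-0.1,0,0],"roll":0},{"grip":0.9,"slide":[-0.13,0,0],"roll":0},{"grip":0.9,"slide":[-0.13,0,0],"roll":0}]'
python3 - <<'E'
from h import *
plan([.4767,-.245,.20],[.995,-.1])
A=snapshot('scene');save(A,'s9')
E
```

```text
time: 12.05
tcp_pos: [0.6261, 0.2211, 0.1802]
tool_rot: [[0.009, 0.038, 0.999], [0.003, 0.999, -0.039], [-1.0, 0.003, 0.009]]
contact_force: [0.7, -0.2, -0.5]
gripper_width: 0.0193
tcp [0.6261 0.2211 0.1802] slide [-0.0225 -0.4714 -0.1312] roll 0.019628279099511068 q6 111.65750807296232 F [ 0.7 -0.2 -0.5] w 0.0193
```

View pics/s9.png

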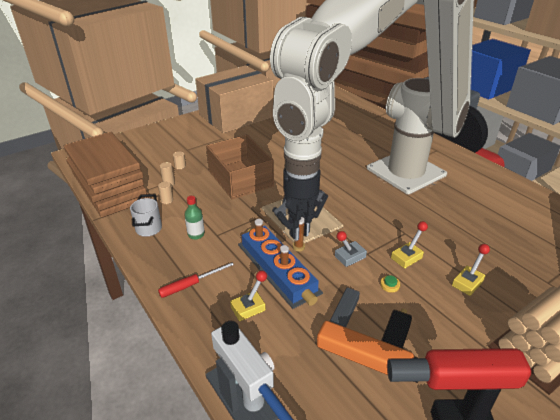

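```bash
python3 - <<'E'
from h import *
plan([.471,-.344,.19],[.995,-.1])
E
python3 -m inch '[{"grip":0.9,"slide":[-0.01,-0.05,-0.014],"roll":0},{"grip":0.9,"slide":[-0.01,-0.1,-0.028],"roll":0},{"grip":0.9,"slide":[-0.01,-0.15,-0.04],"roll":0},{"grip":0.9,"slide":[-0.01,-0.2,-0.05],"roll":0},{"grip":0.9,"slide":[-0.01,-0.25,-0.06],"roll":0},{"grip":0.9,"slide":[-0.01,-0.3,-0.08],"roll":0},{"grip":0.9,"slide":[-0.01,-0.35,-0.1],"roll":0},{"grip":0.9,"slide":[-0.01,-0.4,-0.11],"roll":0},{"grip":0.9,"slide":[-0.01,-0.45,-0.12],"roll":0.01},{"grip":0.9,"slide":[-0.01,-0.5,-0.13],"roll":0.02}]'
python3 - <<'E'
from h import *
plan([.471,-.344,.19],[.995,-.1])
E
```

```text
tcp [0.6247 0.2206 0.1768] slide [-0.0146 -0.5701 -0.1318] roll 0.01961793311602946 q6 111.65926278175253 F [ 0.6  0.  -0.1] w 0.0195
time: 13.1
tcp_pos: [0.4763, -0.2572, 0.1817]
tool_rot: [[-0.005, 0.102, 0.995], [0.003, 0.995, -0.102], [-1.0, 0.002, -0.005]]
contact_force: [0.9, -0.3, -0.2]
gripper_width: 0.019
tcp [ 0.4763 -0.2572  0.1817] slide [-0.0085 -0.0869  0.0036] roll -0.0007591521675615967 q6 67.50366248975467 F [ 0.9 -0.3 -0.2] w 0.019
```

```bash
python3 -m inch '[{"grip":0.9,"slide":[0,-0.05,0],"roll":0},{"grip":0.9,"slide":[0,-0.06,0],"roll":0},{"grip":0.9,"slide":[0,-0.06,0],"roll":0},{"grip":0.9,"slide":[0,-0.06,0],"roll":0}]'
python3 - <<'E'
from h import *
plan([.471,-.344,.044],[.995,-.1])
W=snapshot('wrist');save(W,'w10')
E
```

```text
time: 13.5
tcp_pos: [0.4719, -0.3146, 0.1825]
tool_rot: [[-0.003, 0.101, 0.995], [0.003, 0.995, -0.101], [-1.0, 0.003, -0.003]]
contact_force: [0.1, 0.2, -0.7]
gripper_width: 0.0193
tcp [ 0.4719 -0.3146  0.1825] slide [ 0.1384 -0.0297  0.0025] roll -0.000300765833723915 q6 62.084131593312215 F [ 0.1  0.2 -0.7] w 0.0193
```

View pics/w10.png

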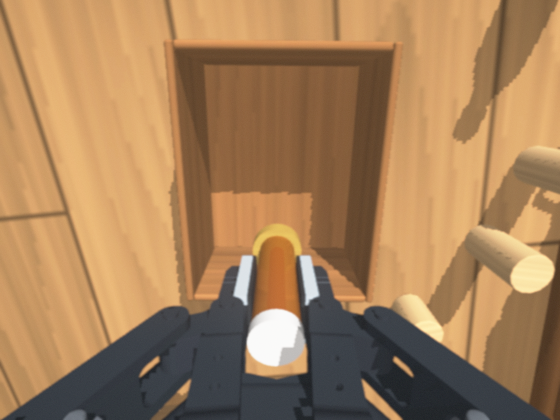

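```bash
python3 - <<'E'
from h import *
np.set_printoptions(precision=4,suppress=True)
s=sense();W=snapshot('wrist')
Q=[(166,43),(401,45),(370,299),(187,299)]
C=np.array([atz(W,q,.1,s) for q in Q]);print(C,C.mean(0),[np.linalg.norm(C[i]-C[(i+1)%4]) for i in range(4)])
d=C[0]-C[3]+C[1]-C[2];e=C[1]-C[0]+C[2]-C[3];print(np.degrees(np.arctan2(-d[0],d[1])),np.degrees(np.arctan2(e[1],e[0])))
plan([.4716,-.3386,.044],[.995,-.1])
E
```

```text
[[ 0.4153 -0.1922  0.1   ]
 [ 0.5622 -0.2082  0.1   ]
 [ 0.5412 -0.3925  0.1   ]
 [ 0.3938 -0.378   0.1   ]] [ 0.4781 -0.2927  0.1   ] [np.float64(0.14777995383506182), np.float64(0.18548893555022195), np.float64(0.14813477028955235), np.float64(0.18704287421773375)]
-6.55198175507065 -5.879432455116916
tcp [ 0.4728 -0.3141  0.1835] slide [ 0.1394 -0.0247  0.0015] roll 0.00031470398953040835 q6 62.0711642630956 F [-0.8 -0.1 -0.7] w 0.0189
```

```bash
python3 -m inch '[{"grip":0.9,"slide":[0,-0.024,0.001],"roll":0},{"grip":0.9,"slide":[0.03,-0.024,0.001],"roll":0},{"grip":0.9,"slide":[0.06,-0.024,0.001],"roll":0},{"grip":0.9,"slide":[0.09,-0.024,0.001],"roll":0},{"grip":0.9,"slide":[0.11,-0.024,0.001],"roll":0},{"grip":0.9,"slide":[0.125,-0.024,0.001],"roll":0},{"grip":0.9,"slide":[0.135,-0.024,0.001],"roll":0},{"grip":0.9,"slide":[0.139,-0.024,0.001],"roll":0},{"grip":0.9,"slide":[0.139,-0.024,0.001],"roll":0}]'
python3 - <<'E'
from h import *
plan([.4716,-.3386,.041])
E
```

```text
time: 14.5
tcp_pos: [0.4717, -0.3392, 0.0452]
tool_rot: [[-0.0, 0.1, 0.995], [0.0, 0.995, -0.1], [-1.0, 0.0, -0.0]]
contact_force: [-0.5, 0.2, -1.3]
gripper_width: 0.019
tcp [ 0.4717 -0.3392  0.0452] slide [ 0.0042  0.0006 -0.0001] roll None q6 60.0117825448391 F [-0.5  0.2 -1.3] w 0.019
```

```bash
python3 -m inch '[{"grip":0.9,"slide":[0.002,0,0],"roll":0},{"grip":0.9,"slide":[0.004,0,0],"roll":0},{"grip":0.9,"slide":[0.004,0,0],"roll":0}]'
python3 -m inch '[{"grip":0.75,"slide":[0,0,0],"roll":0},{"grip":0.65,"slide":[0,0,0],"roll":0},{"grip":0.55,"slide":[0,0,0],"roll":0},{"grip":0.55,"slide":[0,0,0],"roll":0},{"grip":0.55,"slide":[-0.02,0,0],"roll":0},{"grip":0.55,"slide":[-0.05,0,0],"roll":0},{"grip":0.55,"slide":[-0.09,0,0],"roll":0},{"grip":0.55,"slide":[-0.13,0,0],"roll":0},{"grip":0.55,"slide":[-0.15,0,0],"roll":0}]'
python3 - <<'E'
from h import *
plan([.6207,.1578,.19],[.999,-.045])
W=snapshot('wrist');save(W,'w11')
B=snapshot('side');save(B,'b11')
E
```

```text
time: 14.8
tcp_pos: [0.4716, -0.3402, 0.0417]
tool_rot: [[0.001, 0.101, 0.995], [-0.0, 0.995, -0.101], [-1.0, -0.0, 0.001]]
contact_force: [-0.2, -0.7, -1.1]
gripper_width: 0.0193
time: 15.7
tcp_pos: [0.4728, -0.341, 0.1956]
tool_rot: [[0.005, 0.101, 0.995], [-0.004, 0.995, -0.101], [-1.0, -0.003, 0.005]]
contact_force: [0.3, -0.5, -0.2]
gripper_width: 0.0386
tcp [ 0.4728 -0.341   0.1956] slide [0.0046 0.5113 0.0966] roll -0.01796272662534864 q6 60.00702008429837 F [ 0.3 -0.5 -0.2] w 0.0386
```

View pics/w11.png

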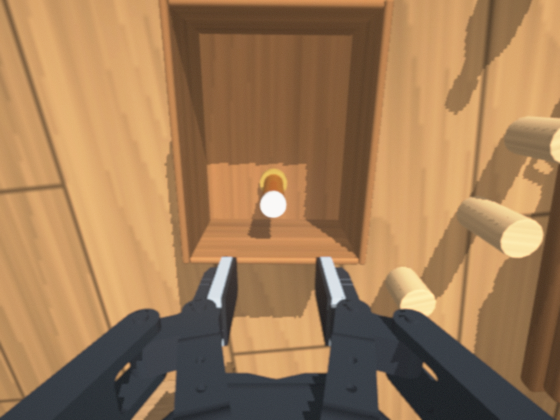

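View pics/b11.png

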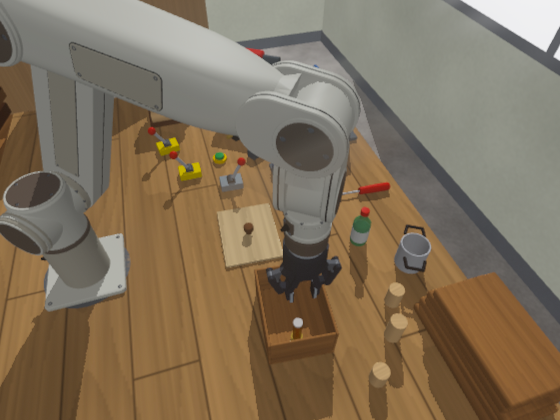

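Tube 1 of 3 is standing in the crate at wrist (273,200). Next is the one at y≈0.158.

```bash
python3 -m inch '[{"grip":0.62,"slide":[0,0.05,0.01],"roll":0},{"grip":0.62,"slide":[0,0.1,0.02],"roll":0},{"grip":0.62,"slide":[0,0.15,0.03],"roll":0},{"grip":0.62,"slide":[0,0.2,0.04],"roll":0},{"grip":0.62,"slide":[0,0.25,0.05],"roll":0},{"grip":0.62,"slide":[0,0.3,0.06],"roll":-0.01},{"grip":0.62,"slide":[0,0.35,0.07],"roll":-0.018},{"grip":0.62,"slide":[0,0.4,0.08],"roll":-0.018},{"grip":0.62,"slide":[0,0.45,0.09],"roll":-0.018},{"grip":0.62,"slide":[0,0.5,0.096],"roll":-0.018}]'
python3 -m inch '[{"grip":0.62,"slide":[0,0,0],"roll":0},{"grip":0.62,"slide":[0,0,0],"roll":0}]'
python3 - <<'E'
from h import *
plan([.6214,.158,.06],[.999,-.045])
W=snapshot('wrist');save(W,'w12')
E
```

```text
time: 16.8
tcp_pos: [0.6151, 0.1405, 0.1893]
tool_rot: [[-0.002, 0.045, 0.999], [-0.001, 0.999, -0.045], [-1.0, -0.001, -0.002]]
contact_force: [0.4, -0.7, 0.8]
gripper_width: 0.0327
time: 17.0
tcp_pos: [0.6145, 0.1399, 0.189]
tool_rot: [[-0.003, 0.042, 0.999], [-0.001, 0.999, -0.042], [-1.0, -0.001, -0.003]]
contact_force: [-0.7, -0.5, -0.5]
gripper_width: 0.0323
tcp [0.6145 0.1399 0.189 ] slide [0.129  0.0185 0.0066] roll 0.0009826100808179522 q6 105.2444413709747 F [-0.7 -0.5 -0.5] w 0.0323
```

View pics/w12.png

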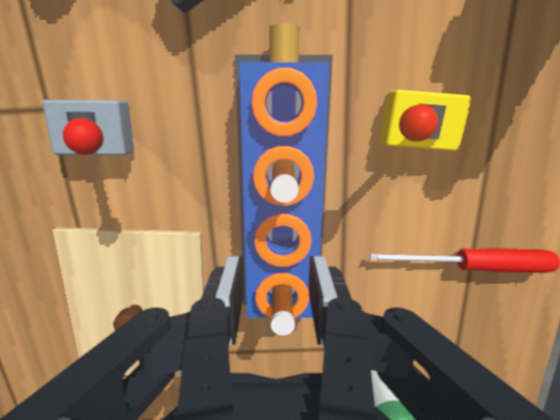

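```bash
python3 - <<'E'
from h import *
s=sense();W=snapshot('wrist')
for X in ([.6214,.158,.0915],[.6165,.0335,.0915]): print(proj(W,np.array(X),s))
E
```

```text
[283.71499637 184.92472752]
[283.26740478 321.28552227]
```

```bash
python3 -m inch '[{"grip":0.62,"slide":[0,0.018,0.007],"roll":0},{"grip":0.62,"slide":[0.04,0.018,0.007],"roll":0},{"grip":0.62,"slide":[0.08,0.018,0.007],"roll":0},{"grip":0.62,"slide":[0.11,0.018,0.007],"roll":0},{"grip":0.62,"slide":[0.125,0.018,0.007],"roll":0},{"grip":0.62,"slide":[0.129,0.018,0.007],"roll":0},{"grip":0.62,"slide":[0.129,0.018,0.007],"roll":0}]'
python3 -m inch '[{"grip":0.62,"slide":[0.004,0,0],"roll":0},{"grip":0.62,"slide":[0.008,0,0],"roll":0},{"grip":0.62,"slide":[0.012,0,0],"roll":0},{"grip":0.62,"slide":[0.014,0,0],"roll":0},{"grip":0.62,"slide":[0.016,0,0],"roll":0},{"grip":0.62,"slide":[0.016,0,0],"roll":0}]'
python3 - <<'E'
from h import *
W=snapshot('wrist');save(W,'w13')
E
```

```text
time: 17.8
tcp_pos: [0.6228, 0.1547, 0.0619]
tool_rot: [[-0.001, 0.047, 0.999], [-0.0, 0.999, -0.047], [-1.0, -0.0, -0.001]]
contact_force: [-0.4, 0.1, -0.1]
gripper_width: 0.032
time: 18.4
tcp_pos: [0.6242, 0.1564, 0.048]
tool_rot: [[0.003, 0.045, 0.999], [0.0, 0.999, -0.045], [-1.0, 0.0, 0.003]]
contact_force: [-0.2, -0.6, 5.2]
gripper_width: 0.0327
```

View pics/w13.png

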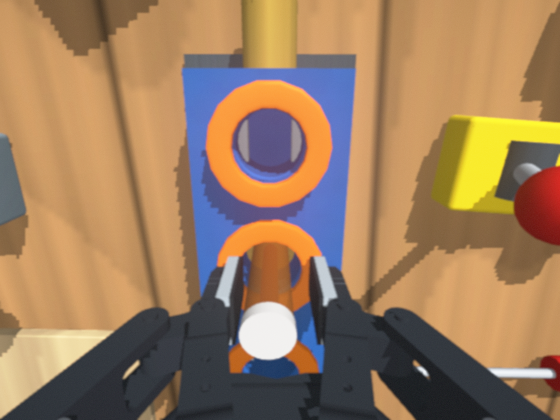

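```bash
python3 -m inch '[{"grip":0.62,"slide":[0.001,0,-0.002],"roll":0},{"grip":0.62,"slide":[0.002,0,-0.003],"roll":0},{"grip":0.62,"slide":[0.002,0,-0.003],"roll":0}]'
python3 -m inch '[{"grip":0.7,"slide":[0,0,0],"roll":0},{"grip":0.75,"slide":[0,0,0],"roll":0},{"grip":0.8,"slide":[0,0,0],"roll":0},{"grip":0.9,"slide":[0,0,0],"roll":0},{"grip":0.9,"slide":[0,0,0],"roll":0}]' 32
```

```text
time: 18.75
tcp_pos: [0.6239, 0.1564, 0.0472]
tool_rot: [[0.009, 0.045, 0.999], [0.0, 0.999, -0.045], [-1.0, 0.0, 0.009]]
contact_force: [3.1, -1.2, 4.8]
gripper_width: 0.0323
time: 19.25
tcp_pos: [0.6216, 0.1569, 0.0472]
tool_rot: [[0.004, 0.045, 0.999], [0.001, 0.999, -0.045], [-1.0, 0.001, 0.004]]
contact_force: [-2.5, -0.8, 9.2]
gripper_width: 0.0191
```

```bash
python3 -m inch '[{"grip":0.9,"slide":[-0.05,0,0],"roll":0},{"grip":0.9,"slide":[-0.1,0,0],"roll":0},{"grip":0.9,"slide":[-0.13,0,0],"roll":0},{"grip":0.9,"slide":[-0.135,0,0],"roll":0},{"grip":0.9,"slide":[-0.135,0,0],"roll":0}]'
python3 - <<'E'
from h import *
plan([.4767,-.293,.19],[.995,-.1])
W=snapshot('wrist');save(W,'w14')
E
```

```text
time: 19.75
tcp_pos: [0.6209, 0.1568, 0.1806]
tool_rot: [[0.003, 0.045, 0.999], [0.001, 0.999, -0.045], [-1.0, 0.001, 0.003]]
contact_force: [0.3, 0.7, -1.3]
gripper_width: 0.019
tcp [0.6209 0.1568 0.1806] slide [-0.0102 -0.4557 -0.1239] roll 0.017665028279789947 q6 106.72959103648562 F [ 0.3  0.7 -1.3] w 0.019
```

View pics/w14.png

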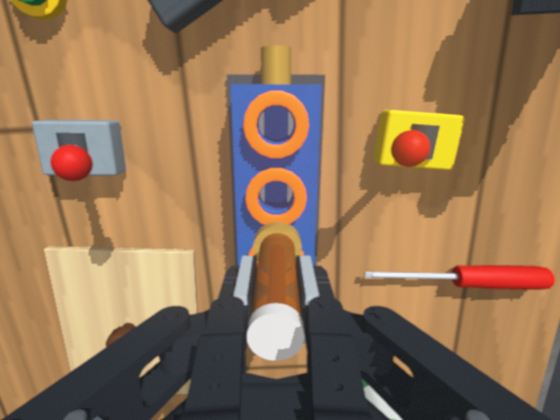

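```bash
python3 -m inch '[{"grip":0.9,"slide":[-0.01,-0.05,-0.014],"roll":0},{"grip":0.9,"slide":[-0.01,-0.1,-0.028],"roll":0},{"grip":0.9,"slide":[-0.01,-0.15,-0.04],"roll":0},{"grip":0.9,"slide":[-0.01,-0.2,-0.05],"roll":0},{"grip":0.9,"slide":[-0.01,-0.25,-0.06],"roll":0},{"grip":0.9,"slide":[-0.01,-0.3,-0.08],"roll":0},{"grip":0.9,"slide":[-0.01,-0.35,-0.1],"roll":0},{"grip":0.9,"slide":[-0.01,-0.4,-0.11],"roll":0.01},{"grip":0.9,"slide":[-0.01,-0.43,-0.12],"roll":0.018},{"grip":0.9,"slide":[-0.01,-0.456,-0.124],"roll":0.018}]'
python3 -m inch '[{"grip":0.9,"slide":[0,0,0],"roll":0},{"grip":0.9,"slide":[0,0,0],"roll":0}]'
python3 - <<'E'
from h import *
plan([.4767,-.291,.0425],[.995,-.1])
W=snapshot('wrist');save(W,'w15')
E
```

```text
time: 20.8
tcp_pos: [0.4725, -0.2959, 0.1864]
tool_rot: [[-0.005, 0.105, 0.994], [0.002, 0.994, -0.105], [-1.0, 0.001, -0.005]]
contact_force: [0.5, 0.5, -1.3]
gripper_width: 0.0192
time: 21.0
tcp_pos: [0.4745, -0.2931, 0.1868]
tool_rot: [[-0.004, 0.103, 0.995], [0.003, 0.995, -0.103], [-1.0, 0.003, -0.004]]
contact_force: [-0.7, -0.8, -0.1]
gripper_width: 0.019
tcp [ 0.4745 -0.2931  0.1868] slide [0.1443 0.002  0.0026] roll -0.0008792850907060452 q6 64.16991015741917 F [-0.7 -0.8 -0.1] w 0.019
```

View pics/w15.png

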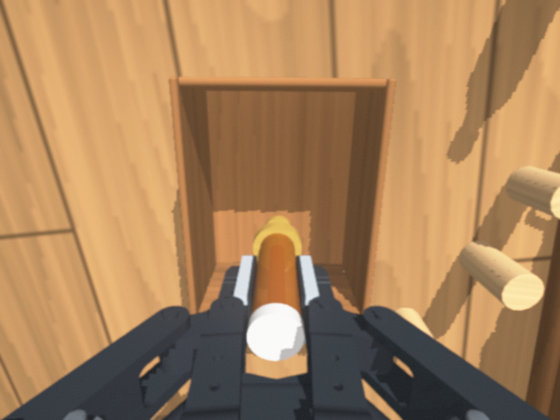

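```bash
python3 -m inch '[{"grip":0.9,"slide":[0,0.002,0.002],"roll":0},{"grip":0.9,"slide":[0.03,0.002,0.002],"roll":0},{"grip":0.9,"slide":[0.06,0.002,0.002],"roll":0},{"grip":0.9,"slide":[0.09,0.002,0.002],"roll":0},{"grip":0.9,"slide":[0.11,0.002,0.002],"roll":0},{"grip":0.9,"slide":[0.125,0.002,0.002],"roll":0},{"grip":0.9,"slide":[0.135,0.002,0.002],"roll":0},{"grip":0.9,"slide":[0.142,0.002,0.002],"roll":0},{"grip":0.9,"slide":[0.145,0.002,0.002],"roll":0},{"grip":0.9,"slide":[0.145,0.002,0.002],"roll":0}]'
python3 -m inch '[{"grip":0.9,"slide":[0.001,0,0],"roll":0},{"grip":0.9,"slide":[0.001,0,0],"roll":0}]'
```

```text
time: 22.05
tcp_pos: [0.4784, -0.2915, 0.0444]
tool_rot: [[0.0, 0.101, 0.995], [-0.0, 0.995, -0.101], [-1.0, -0.0, 0.0]]
contact_force: [0.4, -0.5, -1.4]
gripper_width: 0.0191
time: 22.25
tcp_pos: [0.4785, -0.292, 0.044]
tool_rot: [[0.001, 0.101, 0.995], [-0.001, 0.995, -0.101], [-1.0, -0.001, 0.001]]
contact_force: [-0.5, 0.4, -1.5]
gripper_width: 0.0194
```

```bash
python3 -m inch '[{"grip":0.9,"slide":[0.002,0,0],"roll":0},{"grip":0.9,"slide":[0.002,0,0],"roll":0},{"grip":0.75,"slide":[0.002,0,0],"roll":0},{"grip":0.65,"slide":[0.002,0,0],"roll":0},{"grip":0.55,"slide":[0.002,0,0],"roll":0},{"grip":0.55,"slide":[0.002,0,0],"roll":0},{"grip":0.55,"slide":[-0.02,0,0],"roll":0},{"grip":0.55,"slide":[-0.06,0,0],"roll":0},{"grip":0.55,"slide":[-0.11,0,0],"roll":0},{"grip":0.55,"slide":[-0.15,0,0],"roll":0}]'
python3 - <<'E'
from h import *
plan([.6168,.0335,.19],[.999,-.045])
W=snapshot('wrist');save(W,'w16')
E
```

```text
time: 23.25
tcp_pos: [0.4783, -0.2918, 0.1959]
tool_rot: [[0.001, 0.101, 0.995], [-0.001, 0.995, -0.101], [-1.0, -0.001, 0.001]]
contact_force: [1.4, -1.2, 0.7]
gripper_width: 0.0387
tcp [ 0.4783 -0.2918  0.1959] slide [0.0058 0.3377 0.1048] roll -0.017941461866406487 q6 64.42096691127817 F [ 1.4 -1.2  0.7] w 0.0387
```

View pics/w16.png

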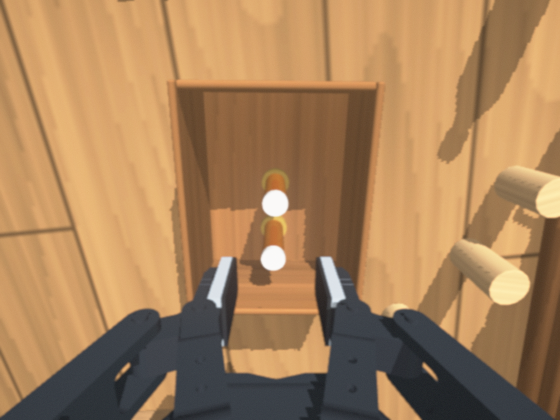

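Two tubes are standing in the crate, at wrist (275,203) and (273,258). Now the third.

```bash
python3 -m inch '[{"grip":0.62,"slide":[0,0.05,0.015],"roll":0},{"grip":0.62,"slide":[0,0.1,0.03],"roll":0},{"grip":0.62,"slide":[0,0.15,0.045],"roll":0},{"grip":0.62,"slide":[0,0.2,0.06],"roll":0},{"grip":0.62,"slide":[0,0.25,0.08],"roll":-0.01},{"grip":0.62,"slide":[0,0.3,0.095],"roll":-0.018},{"grip":0.62,"slide":[0,0.338,0.105],"roll":-0.018},{"grip":0.62,"slide":[0,0.338,0.105],"roll":-0.018},{"grip":0.62,"slide":[0,0.338,0.105],"roll":-0.018}]'
python3 -m inch '[{"grip":0.62,"slide":[0,0,0],"roll":0}]'
python3 - <<'E'
from h import *
plan([.6166,.0332,.06],[.999,-.045])
s=sense();W=snapshot('wrist');save(W,'w17')
print(proj(W,np.array([.6166,.0332,.0915]),s))
E
```

```text
time: 24.2
tcp_pos: [0.6168, 0.0357, 0.1925]
tool_rot: [[-0.001, 0.042, 0.999], [-0.0, 0.999, -0.042], [-1.0, -0.0, -0.001]]
contact_force: [-1.0, -0.5, 0.1]
gripper_width: 0.0325
time: 24.3
tcp_pos: [0.6163, 0.0332, 0.193]
tool_rot: [[-0.001, 0.045, 0.999], [-0.001, 0.999, -0.045], [-1.0, -0.001, -0.001]]
contact_force: [0.3, 0.0, 0.2]
gripper_width: 0.0324
tcp [0.6163 0.0332 0.193 ] slide [1.33e-01 1.00e-04 4.00e-04] roll -8.204981784029681e-05 q6 95.69284190216817 F [0.3 0.  0.2] w 0.0324
[275.91321578 207.98643022]
```

View pics/w17.png

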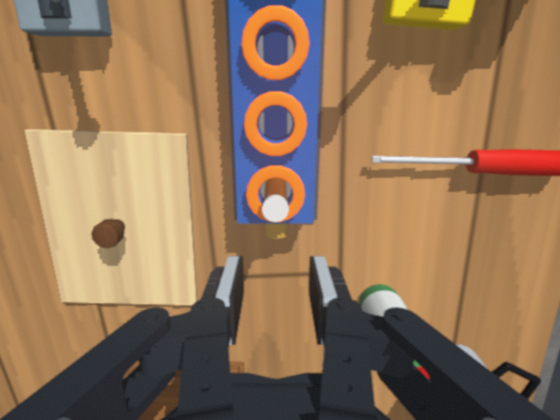

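```bash
python3 -m inch '[{"grip":0.62,"slide":[0.04,0,-0.001],"roll":0},{"grip":0.62,"slide":[0.08,0,-0.001],"roll":0},{"grip":0.62,"slide":[0.11,0,-0.001],"roll":0},{"grip":0.62,"slide":[0.125,0,-0.001],"roll":0},{"grip":0.62,"slide":[0.133,0,-0.001],"roll":0},{"grip":0.62,"slide":[0.133,0,-0.001],"roll":0}]'
python3 -m inch '[{"grip":0.62,"slide":[0.004,0,0],"roll":0},{"grip":0.62,"slide":[0.008,0,0],"roll":0},{"grip":0.62,"slide":[0.011,0,0],"roll":0},{"grip":0.62,"slide":[0.014,0,0],"roll":0},{"grip":0.62,"slide":[0.016,0,0],"roll":0},{"grip":0.62,"slide":[0.016,0,0],"roll":0}]'
python3 - <<'E'
from h import *
W=snapshot('wrist');save(W,'w18')
E
```

```text
time: 24.95
tcp_pos: [0.6148, 0.0324, 0.0595]
tool_rot: [[-0.002, 0.047, 0.999], [-0.0, 0.999, -0.047], [-1.0, -0.0, -0.002]]
contact_force: [-0.5, -0.3, 0.6]
gripper_width: 0.0324
time: 25.55
tcp_pos: [0.617, 0.0337, 0.0464]
tool_rot: [[0.004, 0.045, 0.999], [-0.001, 0.999, -0.045], [-1.0, -0.0, 0.004]]
contact_force: [-0.5, -1.2, 7.0]
gripper_width: 0.0326
```

View pics/w18.png

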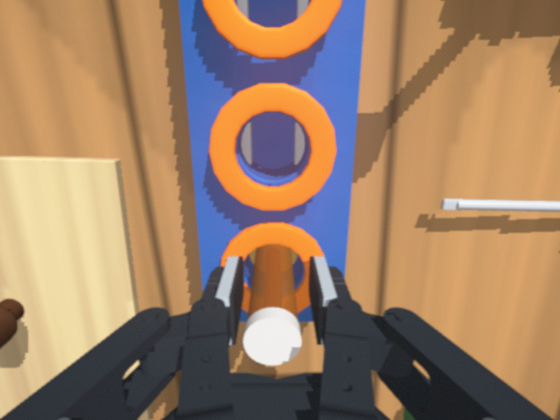

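Centred and pressed with 7 N. Closing the fingers.

```bash
python3 -m inch '[{"grip":0.7,"slide":[0.001,0,-0.001],"roll":0},{"grip":0.75,"slide":[0.001,0,-0.001],"roll":0},{"grip":0.8,"slide":[0.001,0,-0.001],"roll":0},{"grip":0.9,"slide":[0.001,0,-0.001],"roll":0},{"grip":0.9,"slide":[0.001,0,-0.001],"roll":0}]' 32
```

```text
time: 26.1
tcp_pos: [0.6171, 0.0341, 0.047]
tool_rot: [[0.006, 0.045, 0.999], [0.0, 0.999, -0.045], [-1.0, 0.0, 0.006]]
contact_force: [-1.8, -1.0, 12.2]
gripper_width: 0.0193
```

```bash
python3 -m inch '[{"grip":0.9,"slide":[-0.05,0,0],"roll":0},{"grip":0.9,"slide":[-0.1,0,0],"roll":0},{"grip":0.9,"slide":[-0.135,0,0],"roll":0},{"grip":0.9,"slide":[-0.14,0,0],"roll":0},{"grip":0.9,"slide":[-0.14,0,0],"roll":0}]'
python3 - <<'E'
from h import *
plan([.482,-.246,.19],[.995,-.1])
W=snapshot('wrist');save(W,'w19')
E
```

```text
time: 26.6
tcp_pos: [0.6158, 0.0342, 0.1853]
tool_rot: [[0.004, 0.045, 0.999], [0.0, 0.999, -0.045], [-1.0, 0.0, 0.004]]
contact_force: [0.3, -0.2, -0.2]
gripper_width: 0.0189
tcp [0.6158 0.0342 0.1853] slide [-0.0054 -0.2859 -0.1212] roll 0.017679701956079756 q6 95.734962703268 F [ 0.3 -0.2 -0.2] w 0.0189
```

View pics/w19.png

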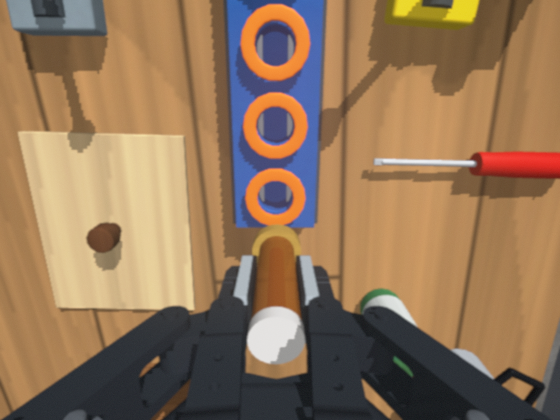

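```bash
python3 -m inch '[{"grip":0.9,"slide":[-0.005,-0.045,-0.02],"roll":0},{"grip":0.9,"slide":[-0.005,-0.09,-0.04],"roll":0},{"grip":0.9,"slide":[-0.005,-0.135,-0.06],"roll":0},{"grip":0.9,"slide":[-0.005,-0.18,-0.08],"roll":0},{"grip":0.9,"slide":[-0.005,-0.22,-0.1],"roll":0.01},{"grip":0.9,"slide":[-0.005,-0.26,-0.115],"roll":0.018},{"grip":0.9,"slide":[-0.005,-0.286,-0.121],"roll":0.018},{"grip":0.9,"slide":[-0.005,-0.286,-0.121],"roll":0.018},{"grip":0.9,"slide":[-0.005,-0.286,-0.121],"roll":0.018}]'
python3 -m inch '[{"grip":0.9,"slide":[0,0,0],"roll":0}]'
python3 - <<'E'
from h import *
plan([.482,-.243,.0425],[.995,-.1])
W=snapshot('wrist');save(W,'w20')
E
```

```text
time: 27.55
tcp_pos: [0.4797, -0.2461, 0.1861]
tool_rot: [[-0.004, 0.103, 0.995], [0.002, 0.995, -0.103], [-1.0, 0.002, -0.004]]
contact_force: [1.1, 0.3, -0.6]
gripper_width: 0.0192
time: 27.65
tcp_pos: [0.4806, -0.2451, 0.1869]
tool_rot: [[-0.002, 0.1, 0.995], [0.002, 0.995, -0.1], [-1.0, 0.001, -0.003]]
contact_force: [0.1, -0.4, -1.0]
gripper_width: 0.0191
tcp [ 0.4806 -0.2451  0.1869] slide [0.1444 0.002  0.0015] roll -5.334053129794193e-05 q6 68.7164822714929 F [ 0.1 -0.4 -1. ] w 0.0191
```

View pics/w20.png

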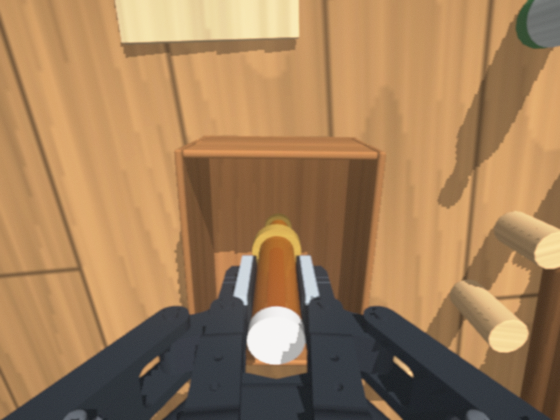

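```bash
python3 -m inch '[{"grip":0.9,"slide":[0.03,0,0.001],"roll":0},{"grip":0.9,"slide":[0.06,0,0.001],"roll":0},{"grip":0.9,"slide":[0.09,0,0.001],"roll":0},{"grip":0.9,"slide":[0.11,0,0.001],"roll":0},{"grip":0.9,"slide":[0.125,0,0.001],"roll":0},{"grip":0.9,"slide":[0.135,0,0.001],"roll":0},{"grip":0.9,"slide":[0.142,0,0.001],"roll":0},{"grip":0.9,"slide":[0.145,0,0.001],"roll":0},{"grip":0.9,"slide":[0.145,0,0.001],"roll":0},{"grip":0.9,"slide":[0.145,0,0.001],"roll":0}]'
```

```text
time: 28.7
tcp_pos: [0.4826, -0.2466, 0.044]
tool_rot: [[0.001, 0.101, 0.995], [-0.001, 0.995, -0.101], [-1.0, -0.0, 0.001]]
contact_force: [-0.2, 0.3, -1.2]
gripper_width: 0.0193
```

```bash
python3 -m inch '[{"grip":0.9,"slide":[0.003,0,0],"roll":0},{"grip":0.9,"slide":[0.003,0,0],"roll":0},{"grip":0.75,"slide":[0.003,0,0],"roll":0},{"grip":0.65,"slide":[0.003,0,0],"roll":0},{"grip":0.55,"slide":[0.003,0,0],"roll":0},{"grip":0.55,"slide":[0.003,0,0],"roll":0},{"grip":0.55,"slide":[-0.02,0,0],"roll":0},{"grip":0.55,"slide":[-0.06,0,0],"roll":0},{"grip":0.4,"slide":[-0.11,0,0],"roll":0},{"grip":0.4,"slide":[-0.15,0,0],"roll":0}]'
python3 - <<'E'
from h import *
plan([.44,-.006,.2],[.997,-.077])
s=sense();W=snapshot('wrist');save(W,'w21');A=snapshot('scene');save(A,'s21');B=snapshot('side');save(B,'b21')
E
```

```text
time: 29.7
tcp_pos: [0.4823, -0.2465, 0.1959]
tool_rot: [[0.001, 0.101, 0.995], [-0.001, 0.995, -0.101], [-1.0, -0.001, 0.002]]
contact_force: [0.1, -0.8, 0.3]
gripper_width: 0.0511
tcp [ 0.4823 -0.2465  0.1959] slide [-0.0044  0.235  -0.0664] roll -0.007746511978180829 q6 68.73961860485669 F [ 0.1 -0.8  0.3] w 0.0511
```

View pics/w21.png

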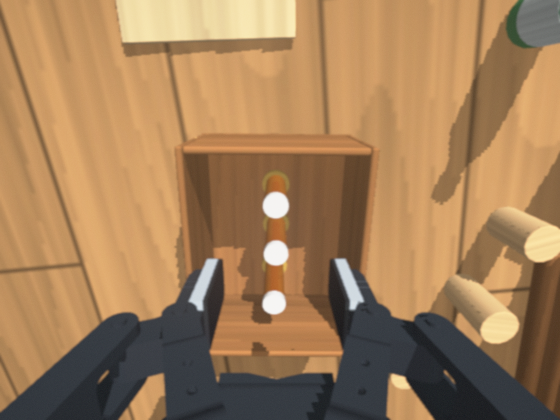

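View pics/b21.png

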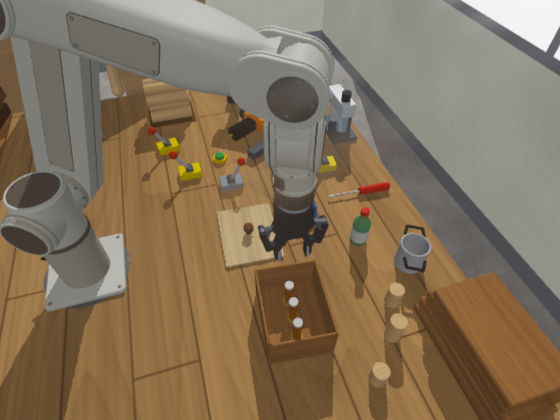

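All three tubes stand in the crate at wrist (276,205), (276,253) and (274,302). Next is the lid.

```bash
python3 -m inch '[{"grip":0.4,"slide":[0,0.045,-0.013],"roll":0},{"grip":0.4,"slide":[0,0.09,-0.026],"roll":0},{"grip":0.4,"slide":[0,0.135,-0.04],"roll":-0.008},{"grip":0.4,"slide":[0,0.18,-0.052],"roll":-0.008},{"grip":0.3,"slide":[-0.005,0.22,-0.066],"roll":-0.008},{"grip":0.3,"slide":[-0.005,0.235,-0.066],"roll":-0.008},{"grip":0.3,"slide":[-0.005,0.235,-0.066],"roll":-0.008},{"grip":0.3,"slide":[-0.005,0.235,-0.066],"roll":-0.008}]'
python3 - <<'E'
from h import *
s=sense();W=snapshot('wrist');save(W,'w22')
print(proj(W,np.array([.441,-.0066,.038]),s),s['tool_rot'])
plan([.44,-.006,.2],[.997,-.077])
E
```

```text
time: 30.65
tcp_pos: [0.4395, -0.0058, 0.1973]
tool_rot: [[-0.002, 0.075, 0.997], [-0.0, 0.997, -0.075], [-1.0, -0.001, -0.002]]
contact_force: [0.8, 0.7, -0.2]
gripper_width: 0.0598
[277.45333081 189.65931871] [[-2.00647216e-03  7.51739438e-02  9.97168417e-01]
 [-4.30238674e-04  9.97170267e-01 -7.51749490e-02]
 [-9.99997894e-01 -5.79856859e-04 -1.96845164e-03]]
tcp [ 0.4397 -0.0064  0.1974] slide [-0.0026  0.0004  0.0003] roll 0.00017329714750660387 q6 93.57366987397863 F [ 0.2 -0.8  0.3] w 0.0595
```

View pics/w22.png

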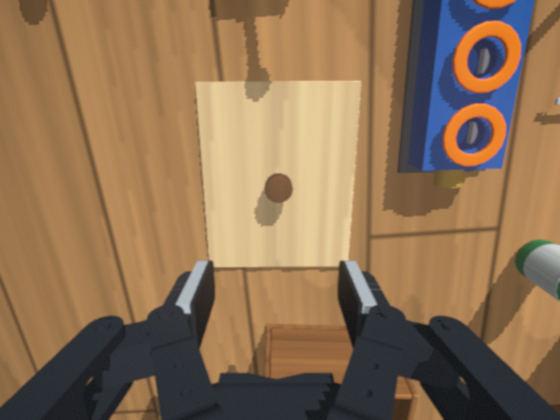

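```bash
cat >> h.py <<'E'
def quad(C):
    d=C[0]-C[3]+C[1]-C[2];e=C[1]-C[0]+C[2]-C[3]
    print('ctr',np.round(C.mean(0),4),'sides',np.round([np.linalg.norm(C[i]-C[(i+1)%4]) for i in range(4)],4),'yaw',np.degrees(np.arctan2(-d[0],d[1])),np.degrees(np.arctan2(e[1],e[0])))
E
python3 - <<'E'
from h import *
s=sense();W=snapshot('wrist')
quad(np.array([atz(W,q,.008,s) for q in [(196,82),(361,80),(350,269),(208,267)]]))
print(atz(W,(278.5,187.5),.037,s))
g=cv2.cvtColor(W['image'],cv2.COLOR_RGB2GRAY)
cv2.imwrite('pics/w22c.png',cv2.resize(W['image'][70:280,185:375],None,fx=2.8,fy=2.8,interpolation=cv2.INTER_CUBIC)[:,:,::-1])
E
```

```text
ctr [ 0.4426 -0.0084  0.008 ] sides [0.1579 0.2032 0.1638 0.199 ] yaw -4.017707375774883 -4.481937658394557
[ 0.44237824 -0.00533659  0.037     ]
```

View pics/w22c.png

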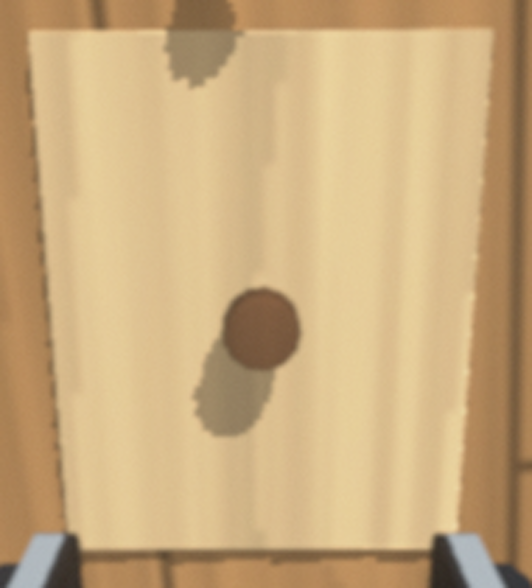

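```bash
python3 -m inch '[{"grip":0.3,"slide":[0.04,0,0.002],"roll":0},{"grip":0.3,"slide":[0.08,0,0.002],"roll":0},{"grip":0.3,"slide":[0.12,0,0.002],"roll":0},{"grip":0.3,"slide":[0.15,0,0.002],"roll":0},{"grip":0.3,"slide":[0.17,0,0.002],"roll":0},{"grip":0.3,"slide":[0.18,0,0.002],"roll":0},{"grip":0.3,"slide":[0.184,0,0.002],"roll":0},{"grip":0.3,"slide":[0.184,0,0.002],"roll":0}]'
python3 - <<'E'
from h import *
W=snapshot('wrist');save(W,'w23');A=snapshot('scene')
cv2.imwrite('pics/s23.png',cv2.resize(A['image'][170:270,230:360],None,fx=5,fy=5,interpolation=cv2.INTER_CUBIC)[:,:,::-1])
E
```

```text
time: 31.55
tcp_pos: [0.4424, -0.0066, 0.0143]
tool_rot: [[-0.0, 0.077, 0.997], [-0.0, 0.997, -0.077], [-1.0, -0.0, -0.0]]
contact_force: [-0.3, 0.1, -0.2]
gripper_width: 0.0598
```

View pics/w23.png

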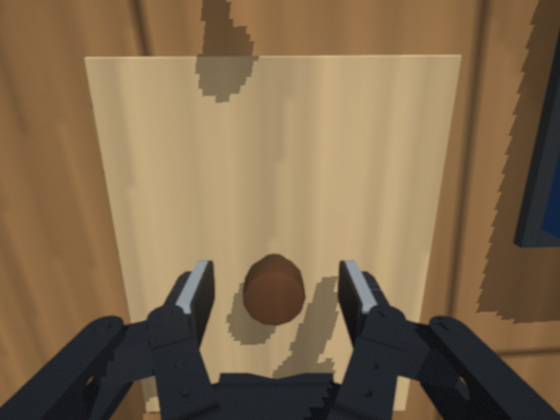

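View pics/s23.png

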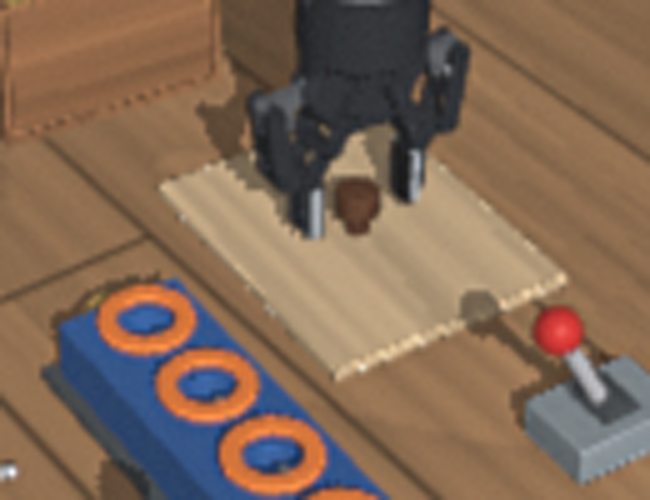

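```bash
python3 - <<'E'
from h import *
s=sense();W=snapshot('wrist');print(proj(W,np.array([.4424,-.0066,.038]),s))
print(atz(W,(274.5,297),.038,s))
E
python3 -m inch '[{"grip":0.5,"slide":[0.001,0,0],"roll":0},{"grip":0.7,"slide":[0.001,0,0],"roll":0},{"grip":0.85,"slide":[0.001,0,0],"roll":0},{"grip":0.85,"slide":[0.001,0,0],"roll":0},{"grip":0.85,"slide":[0.001,0,0],"roll":0},{"grip":0.85,"slide":[0.001,0,0],"roll":0}]' 60
```

```text
[273.01565591 300.3921842 ]
[ 0.44316717 -0.00496394  0.038     ]
time: 32.3
tcp_pos: [0.4425, -0.006, 0.0141]
tool_rot: [[0.001, 0.076, 0.997], [-0.0, 0.997, -0.076], [-1.0, 0.0, 0.001]]
contact_force: [-0.6, 0.5, 5.8]
gripper_width: 0.0261
```

```bash
python3 -m inch '[{"grip":0.85,"slide":[-0.015,0,0],"roll":0},{"grip":0.85,"slide":[-0.04,0,0],"roll":0},{"grip":0.85,"slide":[-0.07,0,0],"roll":0},{"grip":0.85,"slide":[-0.1,0,0],"roll":0},{"grip":0.85,"slide":[-0.13,0,0],"roll":0},{"grip":0.85,"slide":[-0.155,0,0],"roll":0},{"grip":0.85,"slide":[-0.165,0,0],"roll":0},{"grip":0.85,"slide":[-0.165,0,0],"roll":0}]'
python3 - <<'E'
from h import *
plan([.4775,-.293,.17],[.9945,-.1045])
W=snapshot('wrist');save(W,'w24');A=snapshot('scene');save(A,'s24')
E
```

```text
time: 33.1
tcp_pos: [0.4429, -0.006, 0.1791]
tool_rot: [[0.002, 0.076, 0.997], [-0.0, 0.997, -0.076], [-1.0, 0.0, 0.002]]
contact_force: [0.2, 0.1, -2.9]
gripper_width: 0.0264
tcp [ 0.4429 -0.006   0.1791] slide [ 0.0092 -0.2835  0.0563] roll 0.009097402851476172 q6 93.58344293892303 F [ 0.2  0.1 -2.9] w 0.0264
```

View pics/w24.png

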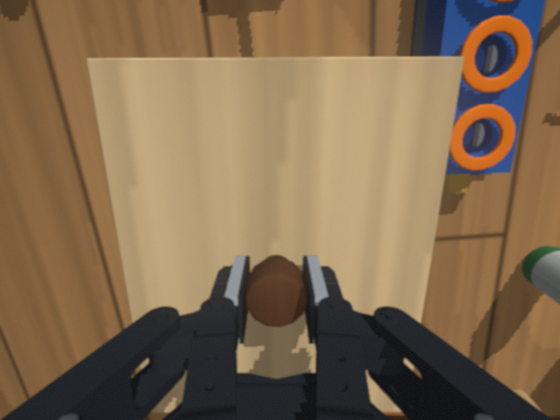

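View pics/s24.png

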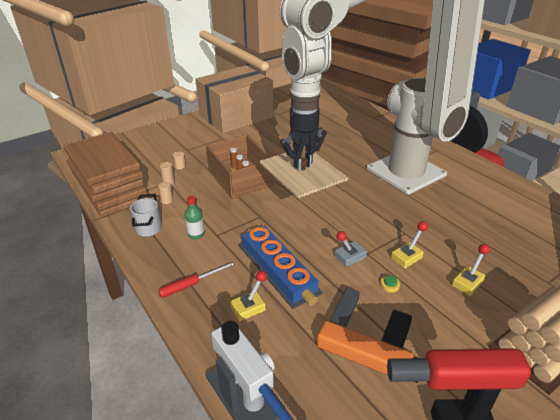

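```bash
python3 -m inch '[{"grip":0.85,"slide":[0,-0.02,0.004],"roll":0},{"grip":0.85,"slide":[0,-0.05,0.01],"roll":0},{"grip":0.85,"slide":[0,-0.085,0.017],"roll":0.003},{"grip":0.85,"slide":[0,-0.12,0.024],"roll":0.005},{"grip":0.85,"slide":[0,-0.155,0.031],"roll":0.007},{"grip":0.85,"slide":[0,-0.19,0.038],"roll":0.009},{"grip":0.85,"slide":[0,-0.225,0.045],"roll":0.009},{"grip":0.85,"slide":[0,-0.255,0.05],"roll":0.009},{"grip":0.85,"slide":[0,-0.275,0.055],"roll":0.009},{"grip":0.85,"slide":[0,-0.284,0.056],"roll":0.009}]'
python3 -m inch '[{"grip":0.85,"slide":[0,0,0],"roll":0},{"grip":0.85,"slide":[0,0,0],"roll":0}]'
python3 - <<'E'
from h import *
plan([.4775,-.293,.13],[.9945,-.1045])
s=sense();W=snapshot('wrist');save(W,'w25');A=snapshot('scene');B=snapshot('side')
cv2.imwrite('pics/s25.png',cv2.resize(A['image'][100:210,190:290],None,fx=5.4,fy=5.4,interpolation=cv2.INTER_CUBIC)[:,:,::-1])
cv2.imwrite('pics/b25.png',cv2.resize(B['image'][240:370,235:355],None,fx=4.6,fy=4.6,interpolation=cv2.INTER_CUBIC)[:,:,::-1])
E
```

```text
time: 34.2
tcp_pos: [0.4754, -0.2949, 0.1756]
tool_rot: [[-0.003, 0.107, 0.994], [0.002, 0.994, -0.107], [-1.0, 0.001, -0.004]]
contact_force: [-0.8, 0.7, -3.4]
gripper_width: 0.0261
time: 34.4
tcp_pos: [0.4756, -0.2923, 0.1771]
tool_rot: [[-0.002, 0.104, 0.995], [0.002, 0.995, -0.104], [-1.0, 0.002, -0.002]]
contact_force: [0.0, -1.0, -2.4]
gripper_width: 0.0256
tcp [ 0.4756 -0.2923  0.1771] slide [ 0.0471 -0.0006  0.002 ] roll 0.00017536214018092108 q6 64.3752184888528 F [ 0.  -1.  -2.4] w 0.0256
```

View pics/s25.png

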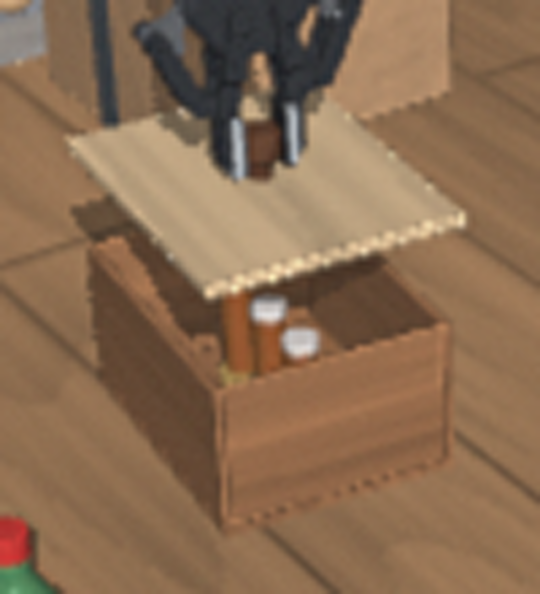

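View pics/b25.png

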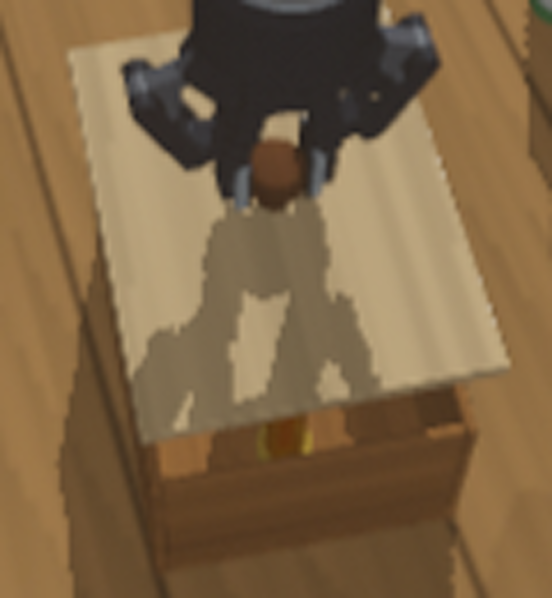

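View pics/w25.png

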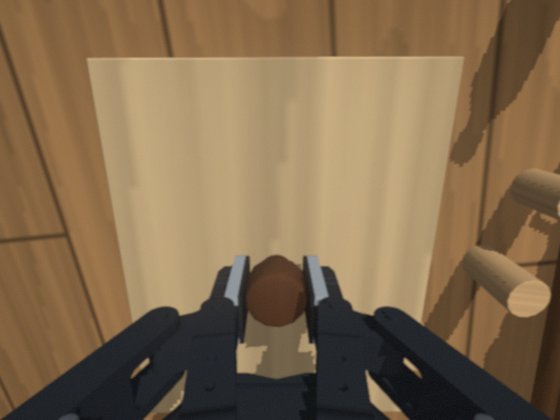

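```bash
python3 -m inch '[{"grip":0.85,"slide":[0.015,0,0.002],"roll":0},{"grip":0.85,"slide":[0.03,0,0.002],"roll":0},{"grip":0.85,"slide":[0.042,0,0.002],"roll":0},{"grip":0.85,"slide":[0.05,0,0.002],"roll":0},{"grip":0.85,"slide":[0.05,0,0.002],"roll":0},{"grip":0.85,"slide":[0.05,0,0.002],"roll":0}]'
python3 - <<'E'
from h import *
plan([.4775,-.293,.115],[.9945,-.1045])
A=snapshot('scene');B=snapshot('side')
cv2.imwrite('pics/s26.png',cv2.resize(A['image'][110:210,195:285],None,fx=6,fy=6,interpolation=cv2.INTER_CUBIC)[:,:,::-1])
cv2.imwrite('pics/b26.png',cv2.resize(B['image'][250:370,240:350],None,fx=5,fy=5,interpolation=cv2.INTER_CUBIC)[:,:,::-1])
E
```

```text
time: 35.15
tcp_pos: [0.4785, -0.2936, 0.1286]
tool_rot: [[0.0, 0.104, 0.995], [-0.0, 0.995, -0.104], [-1.0, -0.0, 0.0]]
contact_force: [-0.6, 0.8, -2.2]
gripper_width: 0.0261
tcp [ 0.4785 -0.2936  0.1286] slide [ 0.0136  0.0005 -0.0011] roll 0.0001225373399675631 q6 64.44197711300879 F [-0.6  0.8 -2.2] w 0.0261
```

View pics/s26.png

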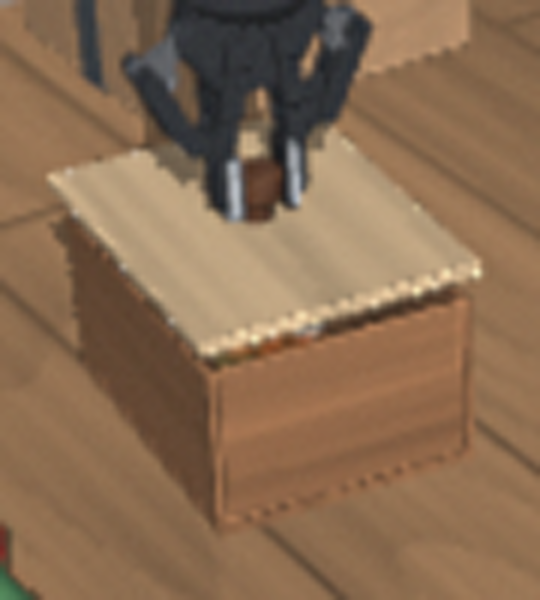

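View pics/b26.png

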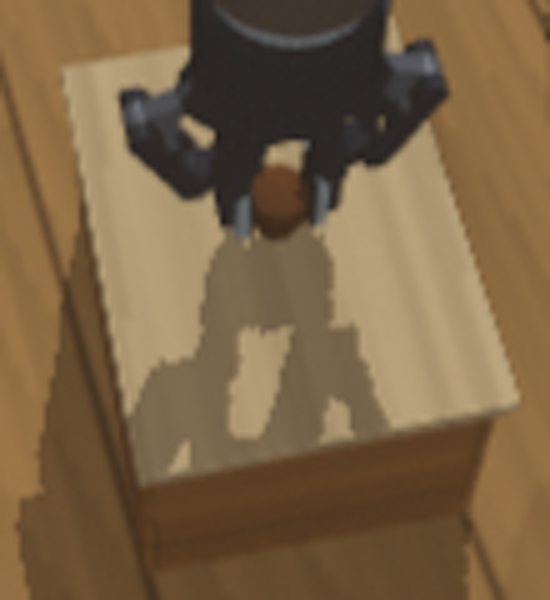

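```bash
python3 - <<'E'
from h import *
A=snapshot('scene');B=snapshot('side')
f=lambda c:(195+c[0]/6-.42,110+c[1]/6-.42)
g=lambda c:(240+c[0]/5-.4,250+c[1]/5-.4)
X=[]
for a,b in [((48,178),(519,400)),((481,266),(63,67))]:
    x=tri([ray(A,f(a)),ray(B,g(b))]);X.append(x);print(x,np.abs(proj(A,x)-f(a)).max())
print(np.mean(X,0),np.linalg.norm(X[0]-X[1]),np.hypot(.16,.2))
d=X[1]-X[0];print('yaw',np.degrees(np.arctan2(d[1],d[0])-np.arctan2(.2,-.16)))
c=np.array([.4124-.5407,-.1932+.3941]);print('crate yaw',np.degrees(np.arctan2(c[1],c[0])-np.arctan2(.192,-.152)))
E
```

```text
[ 0.54728447 -0.40038796  0.12085246] 0.08951557719285574
[ 0.40917141 -0.1864659   0.12046976] 0.2522480462779413
[ 0.47822794 -0.29342693  0.12066111] 0.25463309171028703 0.25612496949731395
yaw -5.812579815299203
crate yaw -5.804118496065103
```

```bash
python3 -m inch '[{"grip":0.85,"slide":[0.004,0,-0.001],"roll":0},{"grip":0.85,"slide":[0.008,0,-0.001],"roll":0},{"grip":0.85,"slide":[0.011,0,-0.001],"roll":0},{"grip":0.85,"slide":[0.013,0,-0.001],"roll":0},{"grip":0.85,"slide":[0.013,0,-0.001],"roll":0}]'
```

```text
time: 35.85
tcp_pos: [0.477, -0.2934, 0.1147]
tool_rot: [[-0.001, 0.104, 0.995], [0.001, 0.995, -0.104], [-1.0, 0.0, -0.001]]
contact_force: [-1.0, 0.1, -4.0]
gripper_width: 0.0261
```

```bash
python3 -m inch '[{"grip":0.85,"slide":[0.001,0,0],"roll":0},{"grip":0.85,"slide":[0.002,0,0],"roll":0},{"grip":0.85,"slide":[0.002,0,0],"roll":0}]'
```

```text
time: 36.15
tcp_pos: [0.4775, -0.2937, 0.1141]
tool_rot: [[0.001, 0.104, 0.995], [-0.0, 0.995, -0.104], [-1.0, -0.0, 0.001]]
contact_force: [-1.3, 0.7, 3.8]
gripper_width: 0.0262
```

Lid is resting on the rim. Releasing.

```bash
python3 -m inch '[{"grip":0.6,"slide":[0,0,0],"roll":0},{"grip":0.45,"slide":[0,0,0],"roll":0},{"grip":0.35,"slide":[0,0,0],"roll":0},{"grip":0.35,"slide":[0,0,0],"roll":0},{"grip":0.35,"slide":[-0.02,0,0],"roll":0},{"grip":0.35,"slide":[-0.06,0,0],"roll":0},{"grip":0.35,"slide":[-0.1,0,0],"roll":0},{"grip":0.35,"slide":[-0.12,0,0],"roll":0},{"grip":0.35,"slide":[-0.12,0,0],"roll":0}]'
python3 -m inch '[{"grip":0.35,"slide":[0,0.05,0],"roll":0},{"grip":0.35,"slide":[0,0.1,0],"roll":0},{"grip":0.35,"slide":[0,0.15,0],"roll":0},{"grip":0.35,"slide":[0,0.2,0],"roll":0},{"grip":0.35,"slide":[0,0.22,-0.05],"roll":0},{"grip":0.35,"slide":[0,0.22,-0.1],"roll":0},{"grip":0.35,"slide":[0,0.22,-0.1],"roll":0}]'
python3 - <<'E'
from h import *
A=snapshot('scene');B=snapshot('side');save(A,'s27');save(B,'b27')
cv2.imwrite('pics/s27c.png',cv2.resize(A['image'][110:210,195:285],None,fx=6,fy=6,interpolation=cv2.INTER_CUBIC)[:,:,::-1])
cv2.imwrite('pics/b27c.png',cv2.resize(B['image'][250:370,240:350],None,fx=5,fy=5,interpolation=cv2.INTER_CUBIC)[:,:,::-1])
E
```

```text
time: 37.05
tcp_pos: [0.4793, -0.2948, 0.2374]
tool_rot: [[0.007, 0.104, 0.995], [-0.004, 0.995, -0.104], [-1.0, -0.004, 0.007]]
contact_force: [0.1, -0.0, -0.2]
gripper_width: 0.0554
time: 37.75
tcp_pos: [0.3929, -0.0623, 0.2302]
tool_rot: [[-0.011, 0.102, 0.995], [0.002, 0.995, -0.102], [-1.0, 0.0, -0.011]]
contact_force: [1.7, -0.9, -0.1]
gripper_width: 0.0553
```

View pics/s27c.png

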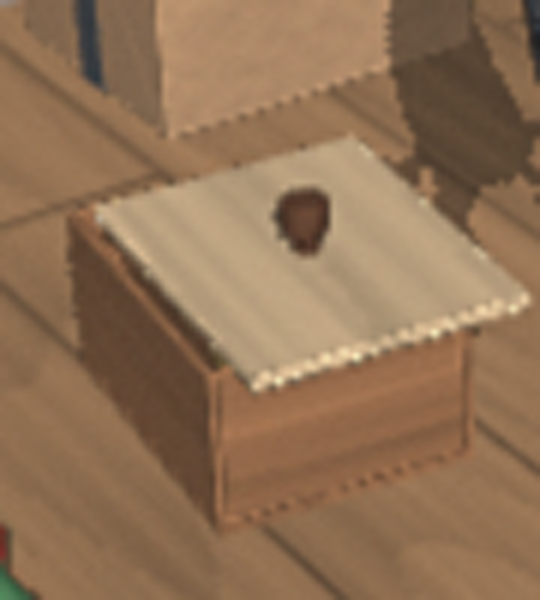

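View pics/b27c.png

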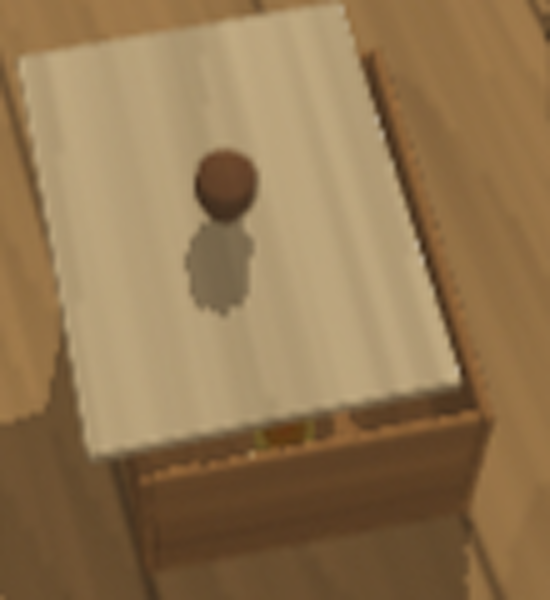

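View pics/s27.png

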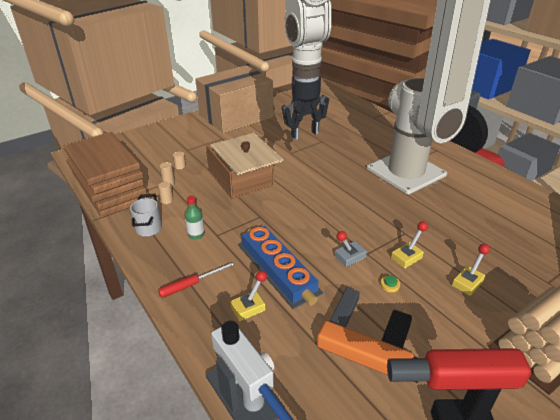

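After I moved away, the lid was displaced a few centimetres on the rim (towards -x and +y). I'll measure it and set it right.

```bash
python3 - <<'E'
from h import *
np.set_printoptions(precision=4,suppress=True)
A=snapshot('scene');B=snapshot('side')
f=lambda c:(195+c[0]/6-.42,110+c[1]/6-.42)
g=lambda c:(240+c[0]/5-.4,250+c[1]/5-.4)
X=[]
for a,b in [((95,212),(461,378)),((530,296),(20,62)),((352,137),(95,455)),((255,380),(345,7))]:
    x=tri([ray(A,f(a)),ray(B,g(b))]);X.append(x);print(x,np.abs(proj(A,x)-f(a)).max())
X=np.array(X);print(X.mean(0));quad(X[[1,3,0,2]])
x=tri([ray(A,f((303,215))),ray(B,g((225,183)))]);print('knob',x)
plan([.452,-.284,.235],[.9945,-.1045])
E
```

```text
[ 0.5324 -0.3781  0.1051] 0.17097047892488604
[ 0.3919 -0.1676  0.1055] 0.3400114470655353
[ 0.3748 -0.365   0.107 ] 0.3508627888242586
[ 0.5504 -0.1829  0.1057] 0.7671446121904921
[ 0.4624 -0.2734  0.1058]
ctr [ 0.4624 -0.2734  0.1058] sides [0.1593 0.1959 0.1582 0.1982] yaw -5.1158150713287105 -5.14004653776526
knob [ 0.462  -0.2727  0.1286]
tcp [ 0.4017 -0.0646  0.2332] slide [-0.0018 -0.2129  0.073 ] roll -5.650818366183962e-05 q6 86.86764149207163 F [ 0.2  0.3 -0.1] w 0.0554
```

```bash
python3 - <<'E'
from h import *
plan([.462,-.273,.235],[.995,-.1])
E
python3 -m inch '[{"grip":0.3,"slide":[0,-0.05,0.02],"roll":0},{"grip":0.3,"slide":[0,-0.1,0.04],"roll":0},{"grip":0.3,"slide":[0,-0.15,0.06],"roll":0},{"grip":0.3,"slide":[0,-0.19,0.08],"roll":0},{"grip":0.3,"slide":[0,-0.202,0.082],"roll":0},{"grip":0.3,"slide":[0,-0.202,0.082],"roll":0},{"grip":0.3,"slide":[0,-0.202,0.082],"roll":0}]'
python3 - <<'E'
from h import *
plan([.462,-.273,.235],[.995,-.1])
s=sense();W=snapshot('wrist');save(W,'w28');print(proj(W,np.array([.462,-.273,.138]),s))
E
```

```text
tcp [ 0.4017 -0.0646  0.2332] slide [-0.0017 -0.2009  0.0818] roll -0.0014976795815890398 q6 86.86764149207163 F [ 0.2  0.3 -0.1] w 0.0554
time: 38.65
tcp_pos: [0.4617, -0.2745, 0.2322]
tool_rot: [[-0.001, 0.106, 0.994], [0.001, 0.994, -0.106], [-1.0, 0.001, -0.001]]
contact_force: [-0.3, -0.2, -0.4]
gripper_width: 0.06
tcp [ 0.4617 -0.2745  0.2322] slide [-0.0028  0.0015  0.0002] roll -0.0018520939448451814 q6 65.3258321409542 F [-0.3 -0.2 -0.4] w 0.06
[275.76868523 209.34966237]
```

View pics/w28.png

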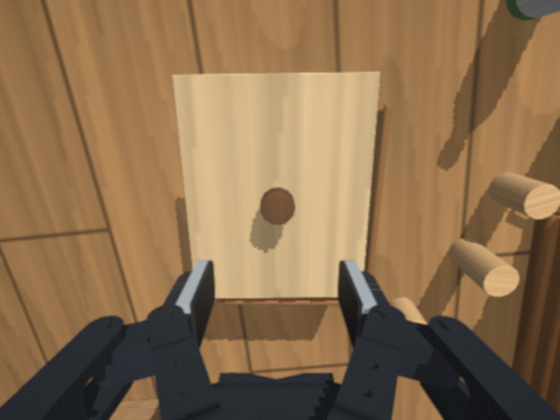

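```bash
python3 -m inch '[{"grip":0.3,"slide":[0.03,0.003,0.001],"roll":-0.006},{"grip":0.3,"slide":[0.06,0.003,0.001],"roll":-0.006},{"grip":0.3,"slide":[0.09,0.003,0.001],"roll":-0.006},{"grip":0.3,"slide":[0.105,0.003,0.001],"roll":-0.006},{"grip":0.3,"slide":[0.113,0.003,0.001],"roll":-0.006},{"grip":0.3,"slide":[0.117,0.003,0.001],"roll":-0.006},{"grip":0.3,"slide":[0.117,0.003,0.001],"roll":-0.006}]'
python3 - <<'E'
from h import *
s=sense();W=snapshot('wrist');save(W,'w29');print(proj(W,s['tcp_pos']+[0,0,.024],s))
E
```

```text
time: 39.4
tcp_pos: [0.463, -0.2705, 0.1167]
tool_rot: [[0.001, 0.085, 0.996], [-0.0, 0.996, -0.085], [-1.0, -0.0, 0.001]]
contact_force: [-0.0, 0.6, 0.6]
gripper_width: 0.0596
[274.82748921 301.43402328]
```

View pics/w29.png

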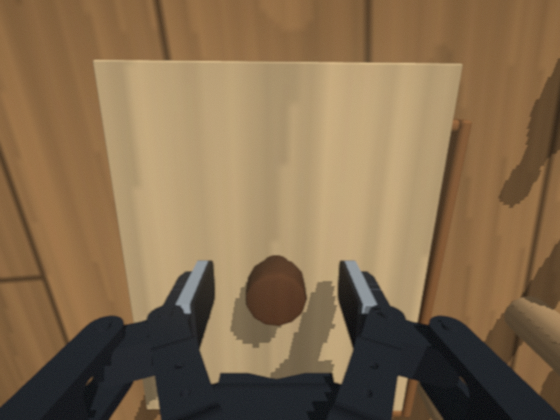

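```bash
python3 -m inch '[{"grip":0.5,"slide":[0.001,0,0],"roll":0},{"grip":0.7,"slide":[0.001,0,0],"roll":0},{"grip":0.85,"slide":[0.001,0,0],"roll":0},{"grip":0.85,"slide":[0.001,0,0],"roll":0},{"grip":0.85,"slide":[0.001,0,0],"roll":0},{"grip":0.85,"slide":[0,0,0],"roll":0},{"grip":0.85,"slide":[-0.008,0,0],"roll":0},{"grip":0.85,"slide":[-0.014,0,0],"roll":0},{"grip":0.85,"slide":[-0.014,0,0],"roll":0}]'
python3 - <<'E'
from h import *
plan([.4773,-.2935,.129])
s=sense();W=snapshot('wrist');save(W,'w30')
E
```

```text
time: 40.35
tcp_pos: [0.4631, -0.2712, 0.1311]
tool_rot: [[0.001, 0.086, 0.996], [-0.001, 0.996, -0.086], [-1.0, -0.001, 0.001]]
contact_force: [-0.0, 0.1, -3.0]
gripper_width: 0.0263
tcp [ 0.4631 -0.2712  0.1311] slide [ 0.0021 -0.021   0.016 ] roll None q6 64.55684545571755 F [-0.   0.1 -3. ] w 0.0263
```

View pics/w30.png

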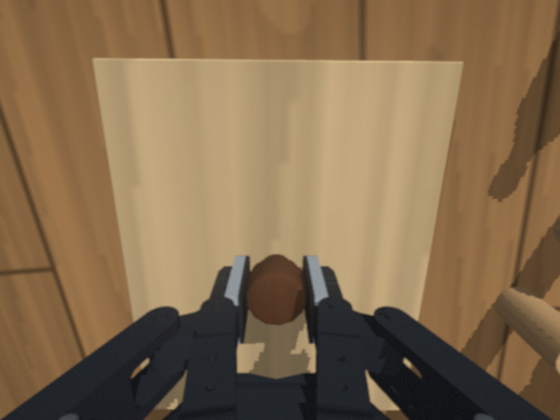

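```bash
python3 -m inch '[{"grip":0.85,"slide":[0,-0.007,0.005],"roll":0.002},{"grip":0.85,"slide":[0,-0.014,0.01],"roll":0.002},{"grip":0.85,"slide":[0,-0.021,0.016],"roll":0.002},{"grip":0.85,"slide":[0,-0.021,0.016],"roll":0.002},{"grip":0.85,"slide":[0,-0.021,0.016],"roll":0.002}]'
python3 - <<'E'
from h import *
plan([.4773,-.2935,.116])
A=snapshot('scene');B=snapshot('side')
cv2.imwrite('pics/s31.png',cv2.resize(A['image'][110:210,195:285],None,fx=6,fy=6,interpolation=cv2.INTER_CUBIC)[:,:,::-1])
cv2.imwrite('pics/b31.png',cv2.resize(B['image'][250:370,240:350],None,fx=5,fy=5,interpolation=cv2.INTER_CUBIC)[:,:,::-1])
E
```

```text
time: 40.9
tcp_pos: [0.4768, -0.2935, 0.1299]
tool_rot: [[-0.001, 0.092, 0.996], [0.001, 0.996, -0.092], [-1.0, 0.0, -0.001]]
contact_force: [0.1, 0.6, -2.7]
gripper_width: 0.0259
tcp [ 0.4768 -0.2935  0.1299] slide [0.0139 0.     0.0005] roll None q6 63.67538550345077 F [ 0.1  0.6 -2.7] w 0.0259
```

View pics/s31.png

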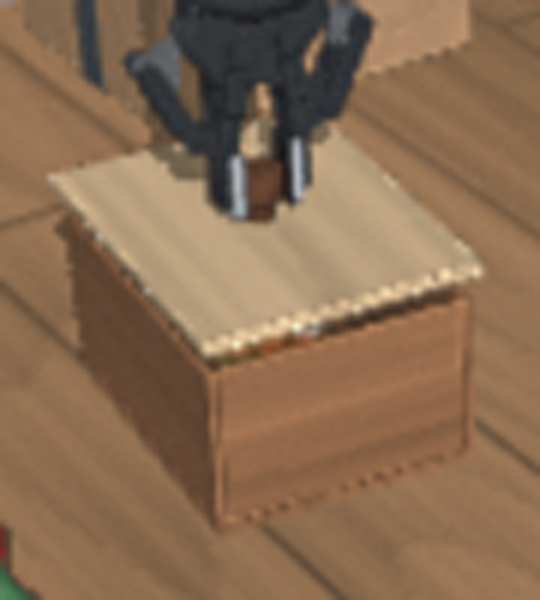

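View pics/b31.png

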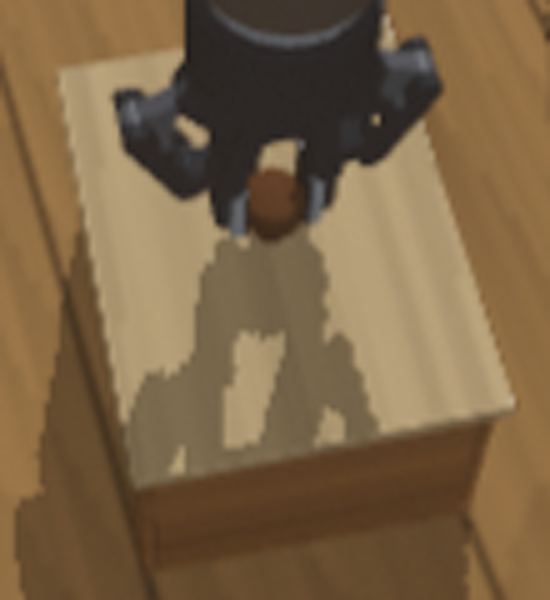

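```bash
python3 -m inch '[{"grip":0.85,"slide":[0.004,0,0.0005],"roll":0},{"grip":0.85,"slide":[0.008,0,0.0005],"roll":0},{"grip":0.85,"slide":[0.011,0,0.0005],"roll":0},{"grip":0.85,"slide":[0.014,0,0.0005],"roll":0},{"grip":0.85,"slide":[0.015,0,0.0005],"roll":0},{"grip":0.85,"slide":[0.015,0,0.0005],"roll":0}]'
```

```text
time: 41.6
tcp_pos: [0.4771, -0.293, 0.1164]
tool_rot: [[0.0, 0.092, 0.996], [-0.0, 0.996, -0.092], [-1.0, -0.0, 0.0]]
contact_force: [-3.1, 3.4, 4.1]
gripper_width: 0.026
```

```bash
python3 -m inch '[{"grip":0.6,"slide":[0,0,0],"roll":0},{"grip":0.45,"slide":[0,0,0],"roll":0},{"grip":0.35,"slide":[0,0,0],"roll":0},{"grip":0.35,"slide":[0,0,0],"roll":0},{"grip":0.35,"slide":[-0.02,0,0],"roll":0},{"grip":0.35,"slide":[-0.06,0,0],"roll":0},{"grip":0.35,"slide":[-0.1,0,0],"roll":0},{"grip":0.35,"slide":[-0.12,0,0],"roll":0},{"grip":0.35,"slide":[-0.12,0,0],"roll":0}]'
python3 - <<'E'
from h import *
s=sense();W=snapshot('wrist');save(W,'w32a')
E
python3 -m inch '[{"grip":0.35,"slide":[0,0.05,0],"roll":0},{"grip":0.35,"slide":[0,0.1,0],"roll":0},{"grip":0.35,"slide":[0,0.15,0],"roll":0},{"grip":0.35,"slide":[0,0.2,0],"roll":0},{"grip":0.35,"slide":[0,0.22,-0.05],"roll":0},{"grip":0.35,"slide":[0,0.22,-0.1],"roll":0},{"grip":0.35,"slide":[0,0.22,-0.1],"roll":0},{"grip":0.35,"slide":[0,0.22,-0.1],"roll":0}]'
python3 - <<'E'
from h import *
A=snapshot('scene');B=snapshot('side');save(A,'s32');save(B,'b32')
cv2.imwrite('pics/s32c.png',cv2.resize(A['image'][110:210,195:285],None,fx=6,fy=6,interpolation=cv2.INTER_CUBIC)[:,:,::-1])
cv2.imwrite('pics/b32c.png',cv2.resize(B['image'][250:370,240:350],None,fx=5,fy=5,interpolation=cv2.INTER_CUBIC)[:,:,::-1])
E
```

```text
time: 42.5
tcp_pos: [0.4793, -0.2945, 0.2394]
tool_rot: [[0.007, 0.092, 0.996], [-0.004, 0.996, -0.092], [-1.0, -0.004, 0.007]]
contact_force: [-0.2, -1.1, 0.2]
gripper_width: 0.0556
time: 43.35
tcp_pos: [0.396, -0.0645, 0.2341]
tool_rot: [[-0.002, 0.091, 0.996], [0.0, 0.996, -0.091], [-1.0, 0.0, -0.002]]
contact_force: [0.7, -0.2, 0.5]
gripper_width: 0.0553
```

View pics/s32c.png

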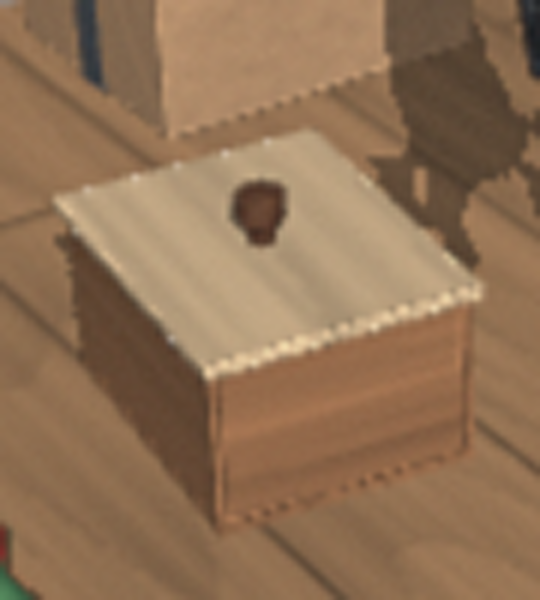

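View pics/b32c.png

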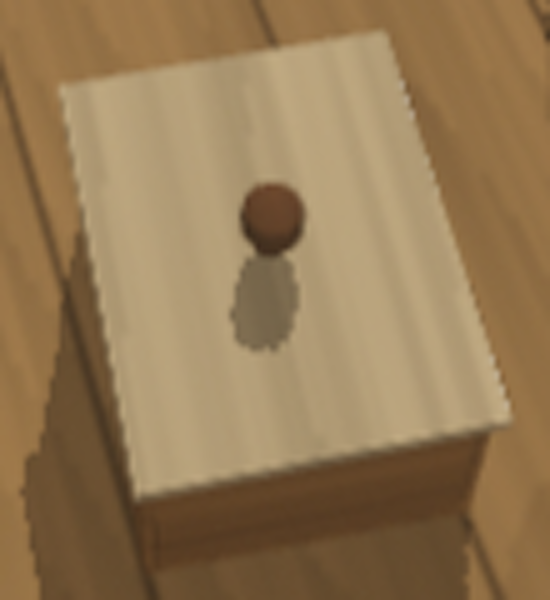

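View pics/b32.png

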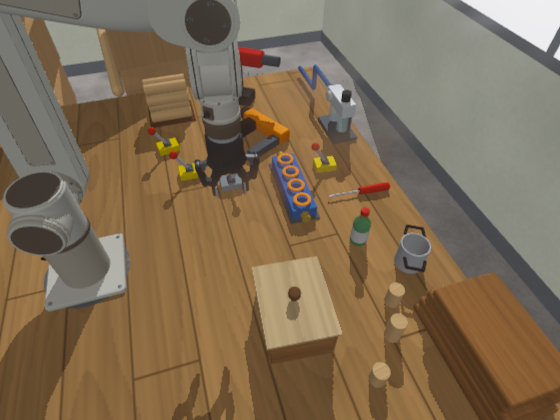

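```bash
python3 - <<'E'
from h import *
np.set_printoptions(precision=4,suppress=True)
A=snapshot('scene');B=snapshot('side')
f=lambda c:(195+c[0]/6-.42,110+c[1]/6-.42)
g=lambda c:(240+c[0]/5-.4,250+c[1]/5-.4)
X=[]
for a,b in [((482,290),(60,87)),((207,366),(385,32)),((54,200),(511,420)),((313,130),(137,492))]:
    x=tri([ray(A,f(a)),ray(B,g(b))]);X.append(x);print(x,np.abs(proj(A,x)-f(a)).max())
quad(np.array(X))
s=sense();print(s['time'],s['tcp_pos'],s['contact_force'])
E
cmp pics/s32.png pics/s27.png; true
```

```text
[ 0.4074 -0.1873  0.1052] 0.04885090133012682
[ 0.564  -0.2045  0.1079] 0.413186080357832
[ 0.5449 -0.4017  0.1059] 0.16679987399643892
[ 0.3875 -0.3852  0.1069] 0.16859252357340893
ctr [ 0.476  -0.2946  0.1065] sides [0.1576 0.1981 0.1583 0.1989] yaw -5.627486136875264 -6.130634751971093
43.55 [ 0.3992 -0.0655  0.2351] [-0.6306 -0.0048  0.5548]
pics/s32.png pics/s27.png differ: byte 44, line 3
```

View pics/s32.png

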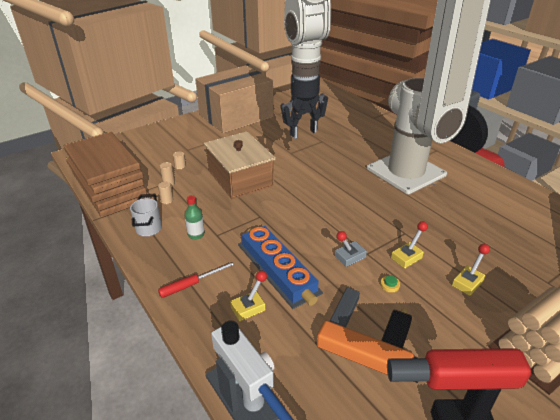

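The lid centre (0.476, -0.2946, yaw -5.9°) matches the crate (0.476, -0.294, yaw -5.8°), the lever is shut and all ports are empty. I'll wait a second, check once more and hand in.

```bash
python3 -m inch '[{"grip":0.35,"slide":[0,0,0],"roll":0},{"grip":0.35,"slide":[0,0,0],"roll":0},{"grip":0.35,"slide":[0,0,0],"roll":0},{"grip":0.35,"slide":[0,0,0],"roll":0},{"grip":0.35,"slide":[0,0,0],"roll":0},{"grip":0.35,"slide":[0,0,0],"roll":0},{"grip":0.35,"slide":[0,0,0],"roll":0},{"grip":0.35,"slide":[0,0,0],"roll":0},{"grip":0.35,"slide":[0,0,0],"roll":0},{"grip":0.35,"slide":[0,0,0],"roll":0}]'
python3 - <<'E'
from h import *
A=snapshot('scene');o=cv2.imread('pics/s32.png')[:,:,::-1]
d=np.abs(A['image'].astype(int)-o).max(2);print((d>40).sum(),(d[120:210,195:290]>40).sum())
if (d[120:210,195:290]>40).sum()<30: print(close_job())
E
```

```text
time: 44.55
tcp_pos: [0.3979, -0.065, 0.2353]
tool_rot: [[0.0, 0.092, 0.996], [-0.0, 0.996, -0.092], [-1.0, -0.0, 0.0]]
contact_force: [-0.7, -0.1, -0.1]
gripper_width: 0.0555
489 17
the job is handed in; nothing more can be done
None
```

The job is done and handed in at about 44.6 s of the 208 s allowed.

- **Lever and button:** I pushed the red supply lever until it stopped against its end (27 N, no more travel). Then I pressed the green vent button until it bottomed (49 N).
- **Tubes:** Three tubes were present; the second port from the crate end was empty. I drew each one straight up with its ring held down, gripping at a 32 N setting. All three were seen standing upright in the crate before the lid went on.
- **Lid:** I laid it on the crate, but right after I let go and moved away it turned up about 2–3 cm out of place. I gripped it again and re-seated it.

**Last checks:**
- The lid lies flat, with its centre within about 1 mm of the crate's and its yaw within about 0.1°. That is by the two fixed cameras, whose calibration is good to about 2 mm.
- All four ports are empty, the lever is still shut, and the bystander objects and yellow look-alikes looked unmoved in the final picture.
- A second later the lid had not moved. The robot was touching nothing.

**Slight disagreement:** the wrist camera put the crate centre about 2 mm further along x than the fixed cameras did. I placed the lid by the fixed cameras.

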